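Clip the spacer plates on the board and hang up the carrier

ROBOT

A 7-joint arm with a two-finger parallel gripper is mounted at the origin on the work surface. World frame = base frame: x ahead of the robot, y to its left, z up, the work surface at z = 0. Lengths are in m, angles in rad, forces in N, time in s.
With the tool pointing down it reaches from about 0.425 to 1.025 m from the base axis. Payload 9.4 kg.
Tool frame: the origin (TCP) lies on the front face of the gripper's body, between the roots of the fingers; the fingertips stand 84 mm ahead of it and the grasp point (between the pads) lies 65 mm ahead of it; z points along the fingers, x is the direction in which the jaws open and shut, and the axes are right-handed (so a half turn about z gives the same grasp; the last joint's range is limited). The gripper opens to 93 mm and grips with 3 to 60 N. Pads are 15 mm wide; open, the fingers measure 128 mm over their backs; the gripper's body (75 mm by 188 mm) begins 65 mm behind the grasp point.
Start: joints at [1.029, 0.599, -0.003, 1.599, 0.002, 0.943, -0.08], TCP at [0.325, -0.648, 0.303] pointing down, gripper open.
Joint ranges: [-2.57, 2.57], [-0.35, 1.97], [-1.29, 1.29], [0.11, 2.56], [-1.05, 4.19], [0.11, 1.86], [-2.63, 2.63]. Speed limits (rad/s): [2.22, 2.22, 3.01, 3.01, 3.14, 3.14, 3.14].

INTERFACE

Orientations are given as a 3x3 rotation matrix whose columns are the frame's x, y, z axes.
In Python, from bench import bot gives the robot as it stands. The module is installed in compiled form; this text tells all that it offers.
- The arm moves only by the tool carry_out, never from a script. Its argument "deltas" is a list of rows, each an object with "hand": the finger opening in m, from 0 to 0.093; "delta_pos": the shift along the tool's x, y, z in m, a list of three; "twist": the turn, a rotation vector about the tool's x, y, z in degrees, a list of three. In form: [{"hand": hand, "delta_pos": [dx, dy, dz], "twist": [rx, ry, rz]}, ...]. A call has 1 to 8 rows; each row is the pose to reach, as a shift and turn from the pose commanded when the call began, along the tool's axes at that moment; what a row does not reach only later rows make up. A row lasts 1/12 s, in which the tool goes at most 41.7 mm and 7.16 degrees, less where a joint would pass 70% of its speed; a pose out of reach is approached as far as the arm can. A call with a gripper value outside its range is refused whole. The fingers move at their own pace and stop on an object; the grip force is fixed at half the most. Time passes only in rows, so rows that repeat a pose let the fingers close. It gives the time, the measured TCP pose, the force and the opening at its end, in the units of the state.
- bot.observe(): the state, without advancing time (a new reading comes with each control period).
- bot.camera(name): name is "side" or "top" or "wrist"; returns the picture (420x560x3 uint8, red, green, blue); there is no depth.
- bot.camera_info(name): a dict with "vertical_fov" (degrees; the focal length in pixels is half the picture's height over the tangent of half this angle, whatever the lens; pixels are square), "cx", "cy" (the principal point, pixels), "dist_coeffs" ([k1, k2, p1, p2, k3] as OpenCV has them; the pictures are not rectified), "R" (3x3) and "t" (3): a world point X has camera coordinates R X + t; the wrist camera has in their place "hand_eye" (4x4, takes a point from camera to tool coordinates, whose origin is the TCP and whose axes are the tool frame's). Camera axes: x right, y down, z forward; pixel columns grow to the right and rows downward; lengths in m; the calibration is good to about 2 mm. A picture is of the moment at which its call begins: read the wrist's pose just before it. camera_info takes no time and is no camera call.
- bot.sign_off(): hands the job in, once; it reports no verdict.
Trained networks look in the newest picture that a camera, given by its name, has taken for a name from the list of things; names that differ only in an ending like _2 or _b are one class to them, and where a whole thing is asked for, a point or a joint stands for the part that bears it (a point fixed in the world has none). Each returns a list of dicts, best first, with "score" (0 to 1); they miss things now and then, are a little off and sometimes report something else, mostly with a low value. They report only what shows in the picture. A call takes as long as a camera call. They do not tell look-alikes from the thing itself.
- bot.trace(camera, target): "mask" (420x560 bool, what is visible of it) and "uv" ([column, row] in pixels, amid what is visible of it).
The state is a dict: "t": time; "q": joint angles; "qvel": joint speeds; "joint_efforts": joint torques, N m; "eef_pos": TCP position; "eef_rot": TCP orientation; "force": force on the tool from outside, world axes, zero at the start; "ft_torque": the same for the moment, N m; "width": finger opening in m.
Only numpy, scipy, OpenCV 4.12 (cv2) and the standard library are available. Lean on these libraries where they do the work, as an engineer would, in place of code of your own. Each camera call takes 0.05 s, during which the arm holds its last target.

TASK

Load every spacer plate lying on the shelf onto the clip board, each in a seat of its own (any seat): lift that seat's spring clip, slide the plate in flat under it, straight and up against the stop, and lower the clip onto it; all three clips must end down. Then tidy away the empty carrier: hook it on the rail on the half nearer the robot, well short of the middle (by a good 50 mm), slide it along, staying hooked, to the brass band and leave it hanging there. Leave the carburettor body, bowl, jar and clamp tool where they are.

Things in the scene. Friction and masses are not known exactly. Their poses are not given: they have to be found in the camera images.
- board: grey plastic clip board, 188 x 300 x 12 mm, flat on the shelf; origin on its underside, below the middle seat, z up. Its x axis points away from the robot, from the open side of the seats to the stops; the three seats lie side by side along its y axis, 95 mm apart.
- seat1 (a point): left (+y) seat of the board: a dark 100 x 50 mm outline. The point is where the centre of a seated plate comes (16 mm above the shelf, 4 mm above the board's top); axes as the board's. A steel stop, 44 mm wide and 12 mm high, has its face 50 mm ahead (+x); nothing guides the sides. The clip's hinge line (along y) lies 75 mm ahead of and 20 mm above this point.
- knob1 (a point): centre of the black barrel knob (diameter 18 mm, 26 mm long, lying along the board's y) at the free end of the left (+y) clip; pinched by its ends from above it turns between the fingers at any clip angle. With the clip at 0 it lies 65 mm to -x of and 16 mm above the hinge line; it swings about that line, up and over towards +x. The board's top is 40 mm below it then.
- clip1 (a joint): angle of the left (+y) spring clip (steel arm with a round foot), rad: 0 fully down on an empty seat (foot 4 mm above the board), about 0.09 resting on a plate, 1.45 fully up. It moves easily; let go below about 0.7 it drops by itself and presses lightly, above about 1.0 it stays up. The foot presses 30 mm ahead (+x) of the seat's point.
- seat2 (a point): middle seat of the board: a dark 100 x 50 mm outline. The point is where the centre of a seated plate comes (16 mm above the shelf, 4 mm above the board's top); axes as the board's. A steel stop, 44 mm wide and 12 mm high, has its face 50 mm ahead (+x); nothing guides the sides. The clip's hinge line (along y) lies 75 mm ahead of and 20 mm above this point.
- knob2 (a point): centre of the black barrel knob (diameter 18 mm, 26 mm long, lying along the board's y) at the free end of the middle clip; pinched by its ends from above it turns between the fingers at any clip angle. With the clip at 0 it lies 65 mm to -x of and 16 mm above the hinge line; it swings about that line, up and over towards +x. The board's top is 40 mm below it then.
- clip2 (a joint): angle of the middle spring clip (steel arm with a round foot), rad: 0 fully down on an empty seat (foot 4 mm above the board), about 0.09 resting on a plate, 1.45 fully up. It moves easily; let go below about 0.7 it drops by itself and presses lightly, above about 1.0 it stays up. The foot presses 30 mm ahead (+x) of the seat's point.
- seat3 (a point): right (-y) seat of the board: a dark 100 x 50 mm outline. The point is where the centre of a seated plate comes (16 mm above the shelf, 4 mm above the board's top); axes as the board's. A steel stop, 44 mm wide and 12 mm high, has its face 50 mm ahead (+x); nothing guides the sides. The clip's hinge line (along y) lies 75 mm ahead of and 20 mm above this point.
- knob3 (a point): centre of the black barrel knob (diameter 18 mm, 26 mm long, lying along the board's y) at the free end of the right (-y) clip; pinched by its ends from above it turns between the fingers at any clip angle. With the clip at 0 it lies 65 mm to -x of and 16 mm above the hinge line; it swings about that line, up and over towards +x. The board's top is 40 mm below it then.
- clip3 (a joint): angle of the right (-y) spring clip (steel arm with a round foot), rad: 0 fully down on an empty seat (foot 4 mm above the board), about 0.09 resting on a plate, 1.45 fully up. It moves easily; let go below about 0.7 it drops by itself and presses lightly, above about 1.0 it stays up. The foot presses 30 mm ahead (+x) of the seat's point.
- plate1_mid (a point): centre of a flat aluminium carburettor spacer plate, 100 x 50 x 8 mm (x, y, z), 0.11 kg, alike both ways round, lying flat; x along its length. Two or three such plates are present, all the same.
- plate2_mid (a point): centre of a flat aluminium carburettor spacer plate, 100 x 50 x 8 mm (x, y, z), 0.11 kg, alike both ways round, lying flat; x along its length. Two or three such plates are present, all the same.
- plate3_mid (a point): centre of a flat aluminium carburettor spacer plate, 100 x 50 x 8 mm (x, y, z), 0.11 kg, alike both ways round, lying flat; x along its length. Two or three such plates are present, all the same.
- carrier_grip (a point): grip point of the carrier, in the upper part of its upright black grip block, which is 24 mm (x) by 16 mm (y) and reaches from 34 mm below to 22 mm above this point. The point is 146 mm above the tray's underside. The hook's roof, 24 mm wide along y, tops out 27 mm below this point.
- carrier_hook (a point): point in the carrier's hook where the rail's axis comes when it hangs, 39.5 mm below carrier_grip; the rail then runs along the carrier's y. The hook is a roof-shaped cap 34 mm wide inside: on +x its shank goes down to the tray, on -x only a lip, its lower edge 22.5 mm below this point, the tray's rim 84.5 mm below. Bring it in sideways, lip first, the rail passing between lip and rim; then lower.
- rail_mid (a point): middle of the axis of the horizontal steel rail, 12 mm in diameter, 170 mm above the shelf, running along this frame's y with 14 mm square posts, topped 4 mm above the axis, at 160 mm either side. +y is the end nearer the robot; the brass band lies on the -y half; the clip board is on the frame's +x side.
- mark (a point): centre of the brass band, 16 mm in diameter and 14 mm long, round the rail (it does not hinder sliding): the mark.
- carb: bystander: cast brass carburettor body about 80 mm high, origin under its centre.
- bowl: bystander: blue sediment bowl 70 mm wide, 55 mm high.
- jar: bystander: steel float pin jar, 60 mm wide, 85 mm high.
- clamptool: bystander: tan plastic fuel line clamp tool, 130 mm long, lying flat.
- carrier: the hanging carrier: empty steel tray 64 x 90 x 22 mm (x, y, z) with a flat-strip hook and a black grip block above it, 168 mm high in all, about 0.25 kg; it starts standing upright on the shelf. Origin at the centre of the tray's underside; axes as the carrier points'.
Not all that is in view belongs to the job. Leave any pink or turquoise look-alike of the part that bears plate3_mid alone.

How it is judged:
By the outcome, as a careful person would: the job done as asked, in the order asked, and still so for the second after the job is handed in, with the robot touching nothing.
Of plate1, plate2, plate3 only 2 to 3 are there at a start; the rules pass over those that are not, and their reading is None.
At some moment in a run one of plate1, plate2, plate3 may be knocked a few centimetres aside while the robot is not near it.
It also fails if it takes over 210 s, if anything falls off the work surface, if the arm or the gripper's body presses on something with over 40 N, if the wrist force passes 120 N, or if a joint passes its speed limit or range.

## Working session

There is one attempt and no reset: what is moved stays moved. The work goes in short steps, Python scripts to look and compute and a tool call to move; the robot and the scene stay as the last step left them, time stands still between calls to the robot, and variables do not carry over. Pictures are saved under pics/ and viewed, and the job is handed in when it is done.

Besides the shell and the picture viewer there is one more tool, called after ">>>" by a JSON object that holds its "method" and its "body". carry_out: Moves the arm, as the interface text tells. Its arguments: {"type":"object","properties":{"deltas":{"type":"array"}},"required":["deltas"]}

```bash
mkdir -p pics; ls
python3 - <<'E'
from bench import bot
import cv2, json
s=bot.observe()
print({k:(v.tolist() if hasattr(v,'tolist') else v) for k,v in s.items()})
for c in ["side","top","wrist"]:
    im=bot.camera(c); cv2.imwrite(f"pics/{c}0.png",im[:,:,::-1])
    print(c,bot.camera_info(c))
E
```

```text
pics
{'t': 0.0, 'q': [1.0293118587068741, 0.6001472370300979, -0.002507574248109051, 1.6001095847029334, 0.0018115766583728355, 0.9429160614374656, -0.07981794059419095], 'qvel': [-0.0015316437668633832, -5.540599123775179e-05, -0.00019784740014181304, 0.0011818855685692595, -0.0008221671388024089, 0.0010665694906769314, 0.0008838674603601661], 'joint_efforts': [-0.0002494143609510502, -76.50690793991089, 1.4973801746964455, -25.23562252521515, -0.052424739114940166, 0.01691389305051416, 0.00013797843166685198], 'eef_pos': [0.32478233562531067, -0.6477879493560962, 0.3018516663990723], 'eef_rot': [[0.44824546504928947, -0.8939100992495833, -0.0008587912124858268], [-0.8939091345190895, -0.44824625400689394, 0.0013247611557204626], [-0.001569167320162907, 0.00017386312916067525, -0.9999987537419902]], 'force': [0.35497642545661745, -0.6207280848239319, 0.706413729101896], 'ft_torque': [-0.0003272588221424133, -0.0520319377973347, -0.03352223251880925], 'width': 0.09333778037977726}
side {'vertical_fov': 50.63991932438609, 'cx': 278.9101297957853, 'cy': 211.01819663286588, 'dist_coeffs
[... 516 characters left out ...]
  [-0.98700166,  0.01843553, -0.15964915],
       [ 0.1592155 , -0.02299476, -0.98697602]]), 't': array([0.08451503, 0.50554982, 0.95670895])}
wrist {'vertical_fov': 67.83943524256618, 'cx': 280.4448876903405, 'cy': 219.60346587026126, 'dist_coeffs': array([2.15408938e-05, 0.00000000e+00, 0.00000000e+00, 0.00000000e+00,
       0.00000000e+00]), 'hand_eye': array([[ 9.99999575e-01,  7.76271354e-04,  4.98062432e-04,
        -7.02289996e-05],
       [-8.81051482e-04,  9.63716935e-01,  2.66924884e-01,
        -7.36949215e-02],
       [-2.72785060e-04, -2.66925209e-01,  9.63717209e-01,
        -8.17787056e-02],
       [ 0.00000000e+00,  0.00000000e+00,  0.00000000e+00,
         1.00000000e+00]])}
```

View pics/top0.png

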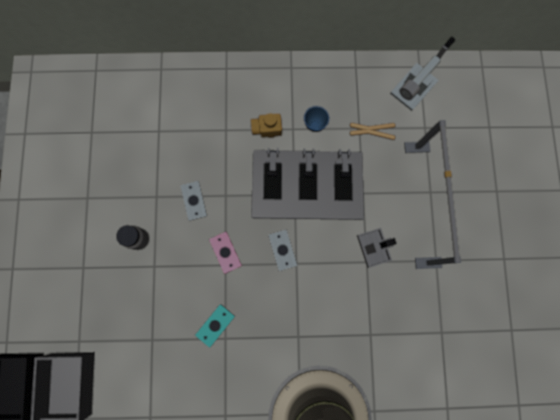

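View pics/side0.png

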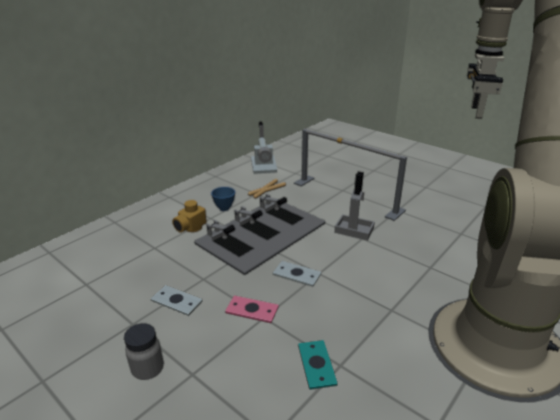

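View pics/wrist0.png

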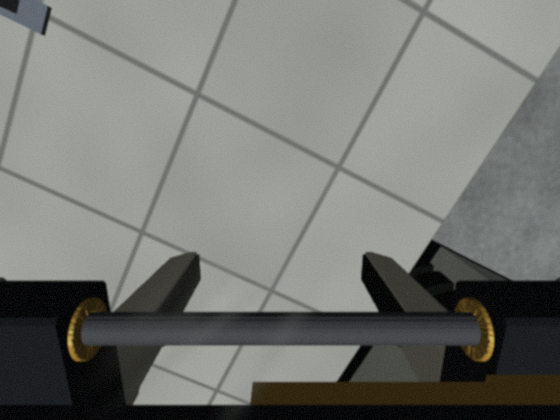

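```bash
cat > h.py <<'E'
import numpy as np, cv2
from bench import bot
def K(i):
    f=210/np.tan(np.radians(i['vertical_fov'])/2)
    return np.array([[f,0,i['cx']],[0,f,i['cy']],[0,0,1.]])
def ext(c,s=None):
    i=bot.camera_info(c)
    if c!='wrist': return np.array(i['R']),np.array(i['t']),i
    s=s or bot.observe()
    T=np.eye(4);T[:3,:3]=s['eef_rot'];T[:3,3]=s['eef_pos']
    W=np.linalg.inv(T@np.array(i['hand_eye']))
    return W[:3,:3],W[:3,3],i
def proj(c,X,E=None):
    R,t,i=E or ext(c)
    X=np.atleast_2d(np.array(X,float))
    return cv2.projectPoints(X,cv2.Rodrigues(R)[0],t,K(i),np.array(i['dist_coeffs']))[0][:,0]
def unproj(c,uv,z,E=None):
    R,t,i=E or ext(c)
    uv=np.atleast_2d(np.array(uv,float))
    p=cv2.undistortPoints(uv[:,None],K(i),np.array(i['dist_coeffs']))[:,0]
    d=np.c_[p,np.ones(len(p))]@R
    o=-R.T@t
    z=np.broadcast_to(z,(len(p),))
    return o+d*((z-o[2])/d[:,2])[:,None]
def snap(c,n=None):
    im=bot.camera(c)[:,:,::-1].copy()
    if n: cv2.imwrite(f'pics/{n}.png',im)
    return im
def crop(im,x0,y0,x1,y1,n,k=None):
    k=k or min(800/(x1-x0),600/(y1-y0))
    cv2.imwrite(f'pics/{n}.png',cv2.resize(im[y0:y1,x0:x1],None,fx=k,fy=k,interpolation=cv2.INTER_CUBIC))
E
python3 - <<'E'
from h import *
top=snap('top');side=snap('side')
crop(top,160,40,480,280,'topc');crop(side,120,100,440,340,'sidec')
for c in('top','side'):
    R,t,i=ext(c);print(c,-R.T@t)
def show(c,n,z):
    for d in bot.trace(c,n)[:4]:
        u=d['uv'];m=d['mask']
        r=cv2.minAreaRect(np.argwhere(m)[:,::-1].astype(np.float32))
        print(c,n,round(d['score'],2),np.round(u),m.sum(),np.round(unproj(c,u,z)[0],3))
for n,z in[('plate1_mid',.008),('board',.012),('knob1',.05),('carrier',.01),('carb',.04),('carrier_grip',.15)]:
    for c in('top','side'): show(c,n,z)
print(bot.observe()['t'])
E
```

```text
top [0.34850367 0.09715753 1.02328932]
side [-0.0715029   0.70950641  0.64159297]
top plate1_mid 0.83 [193. 200.] 685 [0.559 0.321 0.008]
top plate1_mid 0.58 [309. 186.] 7658 [0.593 0.01  0.008]
side plate1_mid 0.77 [177. 300.] 819 [0.554 0.323 0.008]
top board 0.86 [306. 184.] 7640 [0.596 0.017 0.012]
top board 0.45 [266. 126.] 693 [0.761 0.123 0.012]
side board 0.74 [257. 234.] 5333 [0.595 0.033 0.012]
top knob1 0.74 [344. 168.] 168 [ 0.63 -0.08  0.05]
top knob1 0.71 [310. 165.] 188 [0.638 0.009 0.05 ]
top knob1 0.47 [272. 165.] 175 [0.639 0.107 0.05 ]
side knob1 0.72 [274. 200.] 106 [ 0.632 -0.075  0.05 ]
side knob1 0.46 [224. 200.] 469 [0.741 0.012 0.05 ]
side knob1 0.45 [250. 213.] 144 [0.636 0.017 0.05 ]
side knob1 0.19 [259. 234.] 5272 [0.551 0.073 0.05 ]
top carrier 0.84 [375. 248.] 975 [ 0.423 -0.158  0.01 ]
side carrier 0.63 [355. 224.] 1036 [ 0.432 -0.171  0.01 ]
top carb 0.56 [265. 130.] 673 [0.74  0.124 0.04 ]
side carb 0.97 [192. 218.] 808 [0.744 0.12  0.04 ]
top carrier_grip 0.81 [374. 246.] 982 [ 0.415 -0.121  0.15 ]
side carrier_grip 0.94 [358. 223.] 1156 [0.318 0.017 0.15 ]
0.85
```

View pics/topc.png

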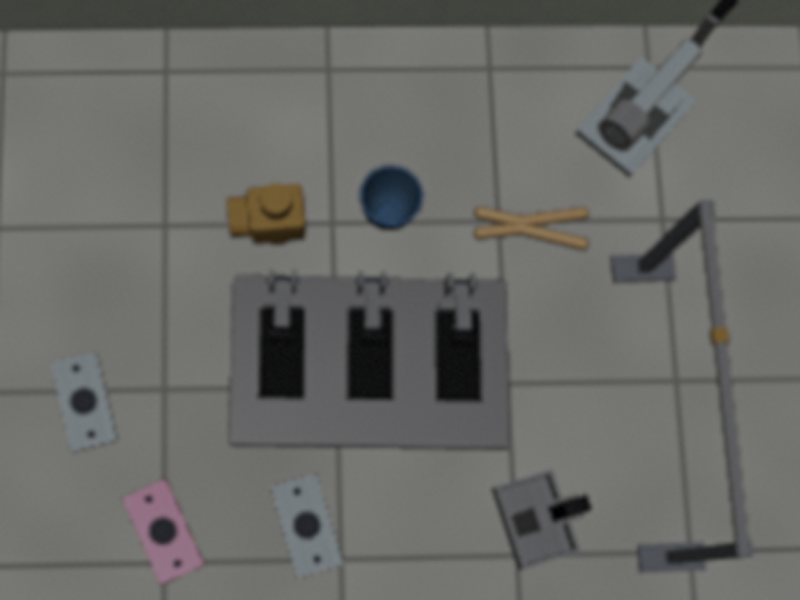

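View pics/sidec.png

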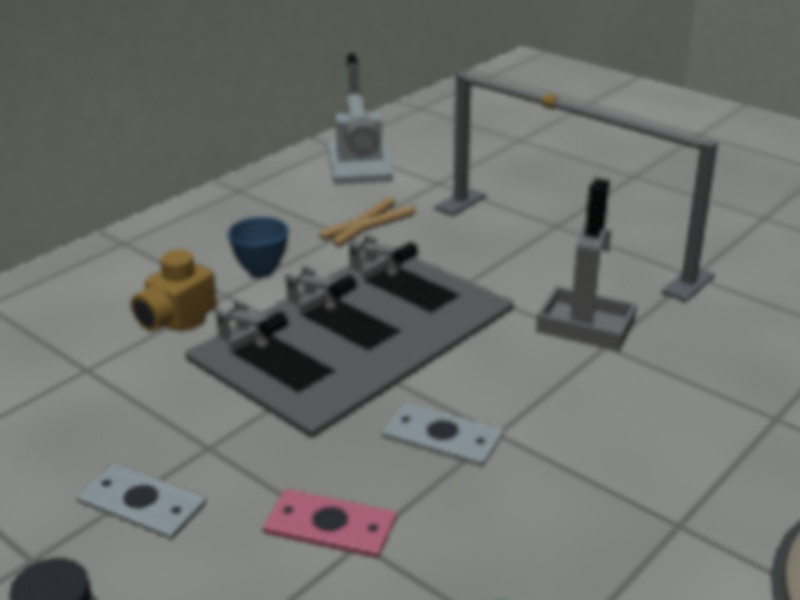

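```bash
cat >> h.py <<'E'
from scipy.spatial.transform import Rotation as Rn
def Rdown(yaw):  # tool x at world azimuth yaw(deg), z down
    a=np.radians(yaw);x=np.array([np.cos(a),np.sin(a),0]);z=np.array([0,0,-1.])
    return np.c_[x,np.cross(z,x),z]
def plan(p,yaw):
    "p: grasp point world (TCP+65mm), tool down"
    s=bot.observe();R=np.array(s['eef_rot']);g=np.array(p,float)+[0,0,.065]
    d=R.T@(g-s['eef_pos']);w=np.degrees(Rn.from_matrix(R.T@Rdown(yaw)).as_rotvec())
    n=int(np.ceil(max(np.linalg.norm(d)/.0417,np.linalg.norm(w)/7.16)))
    print('dpos',np.round(d,4).tolist(),'twist',np.round(w,1).tolist(),'rows',n)
def st():
    s=bot.observe();R=np.array(s['eef_rot'])
    print('t',round(s['t'],2),'grasp',np.round(s['eef_pos']+R[:,2]*.065,4),'yaw',round(np.degrees(np.arctan2(R[1,0],R[0,0])),2),'tilt',np.round(R[:2,2],4),'F',np.round(s['force'],1),'w',round(s['width'],4))
E
python3 - <<'E'
from h import *
st();plan([.5,.08,.315],90)
E
```

```text
t 0.85 grasp [ 0.325  -0.6481  0.2377] yaw -63.37 tilt [-0.     -0.0001] F [-0.5  0.3 -0.1] w 0.0928
dpos [-0.5724, -0.4828, -0.0773] twist [0.0, 0.0, -153.4] rows 22
```

>>> {"method": "carry_out", "body": {"deltas": [{"hand":0.093,"delta_pos":[-0.07,-0.06,-0.077],"twist":[0,0,-7]},{"hand":0.093,"delta_pos":[-0.572,-0.483,-0.077],"twist":[0,0,-57]},{"hand":0.093,"delta_pos":[-0.572,-0.483,-0.077],"twist":[0,0,-57]},{"hand":0.093,"delta_pos":[-0.572,-0.483,-0.077],"twist":[0,0,-57]},{"hand":0.093,"delta_pos":[-0.572,-0.483,-0.077],"twist":[0,0,-57]},{"hand":0.093,"delta_pos":[-0.572,-0.483,-0.077],"twist":[0,0,-57]},{"hand":0.093,"delta_pos":[-0.572,-0.483,-0.077],"twist":[0,0,-57]},{"hand":0.093,"delta_pos":[-0.572,-0.483,-0.077],"twist":[0,0,-57]}]}}

```text
t: 1.52
eef_pos: [0.4008, -0.3323, 0.3503]
eef_rot: [[0.994, -0.105, 0.0], [-0.105, -0.994, -0.001], [0.0, 0.001, -1.0]]
force: [1.2, -0.4, 0.2]
width: 0.0927
```

Run:
```python
from h import *
st();plan([.5,.08,.315],90)
```

```text
t 1.52 grasp [ 0.4008 -0.3323  0.2853] yaw -6.02 tilt [ 0.0004 -0.0007] F [ 1.2 -0.4  0.2] w 0.0927
dpos [0.0554, -0.4204, -0.03] twist [0.1, 0.0, -96.0] rows 14
```

>>> {"method": "carry_out", "body": {"deltas": [{"hand":0.093,"delta_pos":[0.055,-0.42,-0.03],"twist":[0,0,-57]},{"hand":0.093,"delta_pos":[0.055,-0.42,-0.03],"twist":[0,0,-57]},{"hand":0.093,"delta_pos":[0.055,-0.42,-0.03],"twist":[0,0,-57]},{"hand":0.093,"delta_pos":[0.055,-0.42,-0.03],"twist":[0,0,-57]},{"hand":0.093,"delta_pos":[0.055,-0.42,-0.03],"twist":[0,0,-57]},{"hand":0.093,"delta_pos":[0.055,-0.42,-0.03],"twist":[0,0,-57]},{"hand":0.093,"delta_pos":[0.055,-0.42,-0.03],"twist":[0,0,-57]},{"hand":0.093,"delta_pos":[0.055,-0.42,-0.03],"twist":[0,0,-57]}]}}

```text
t: 2.18
eef_pos: [0.4803, -0.0094, 0.374]
eef_rot: [[0.63, 0.777, 0.001], [0.777, -0.63, -0.001], [0.0, 0.001, -1.0]]
force: [0.9, -0.4, -0.1]
width: 0.093
```

Run:
```python
from h import *
st();plan([.5,.08,.315],90)
```

```text
t 2.18 grasp [ 0.4803 -0.0094  0.309 ] yaw 50.96 tilt [ 0.001  -0.0005] F [ 0.9 -0.4 -0.1] w 0.093
dpos [0.0819, -0.041, -0.006] twist [0.1, 0.0, -39.0] rows 6
```

>>> {"method": "carry_out", "body": {"deltas": [{"hand":0.093,"delta_pos":[0.082,-0.041,-0.006],"twist":[0,0,-39]},{"hand":0.093,"delta_pos":[0.082,-0.041,-0.006],"twist":[0,0,-39]},{"hand":0.093,"delta_pos":[0.082,-0.041,-0.006],"twist":[0,0,-39]},{"hand":0.093,"delta_pos":[0.082,-0.041,-0.006],"twist":[0,0,-39]},{"hand":0.093,"delta_pos":[0.082,-0.041,-0.006],"twist":[0,0,-39]},{"hand":0.093,"delta_pos":[0.082,-0.041,-0.006],"twist":[0,0,-39]},{"hand":0.093,"delta_pos":[0.082,-0.041,-0.006],"twist":[0,0,-39]}]}}

```text
t: 2.77
eef_pos: [0.5006, 0.0781, 0.3793]
eef_rot: [[0.004, 1.0, -0.0], [1.0, -0.004, 0.0], [0.0, -0.0, -1.0]]
force: [-0.0, -0.3, -0.5]
width: 0.0927
```

Run:
```python
from h import *
st();im=snap('wrist','w1')
```

```text
t 2.77 grasp [0.5006 0.0781 0.3143] yaw 89.78 tilt [-0.0001  0.0001] F [-0.  -0.3 -0.5] w 0.0927
```

View pics/w1.png

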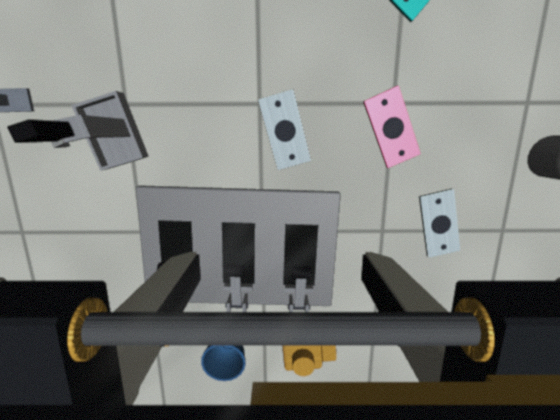

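```bash
cat >> h.py <<'E'
def plates(c):
    E=ext(c);bot.camera(c);out=[]
    for d in bot.trace(c,'plate1_mid'):
        if d['score']<.25: continue
        m=d['mask'].astype(np.uint8)
        cs,_=cv2.findContours(m,cv2.RETR_EXTERNAL,cv2.CHAIN_APPROX_NONE)
        k=max(cs,key=cv2.contourArea)[:,0].astype(float)
        X=unproj(c,k,.008,E)[:,:2]
        (cx,cy),(w,h),a=cv2.minAreaRect((X*1000).astype(np.float32))
        if h>w: w,h,a=h,w,a+90
        a=(a+90)%180-90
        print(c,round(d['score'],2),np.round(d['uv']),'ctr mm',round(cx,1),round(cy,1),'size',round(w,1),round(h,1),'long-axis az',round(a,1))
E
python3 - <<'E'
from h import *
for c in('wrist','top','side'):plates(c)
im=cv2.imread('pics/w1.png')
crop(im,120,80,360,260,'w1b');crop(im,120,170,360,350,'w1c')
E
```

```text
wrist 0.7 [439. 222.] ctr mm 558.3 318.0 size 100.7 51.7 long-axis az 13.7
top 0.65 [192. 201.] ctr mm 559.9 321.0 size 101.5 53.0 long-axis az 13.6
side 0.87 [176. 302.] ctr mm 559.7 322.8 size 105.9 57.6 long-axis az 12.7
```

View pics/w1c.png

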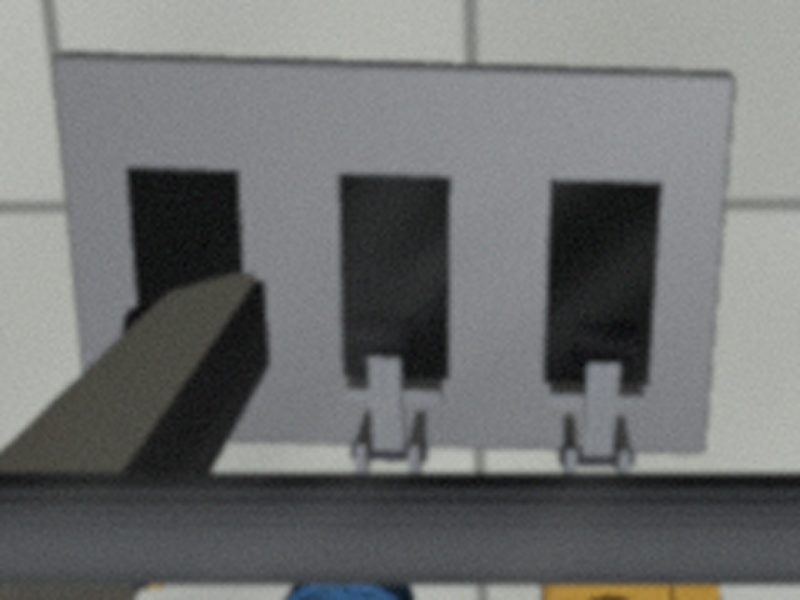

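```bash
cat >> h.py <<'E'
def fit2(P,Q):
    "rigid 2D: model P -> world Q"
    P=np.array(P,float);Q=np.array(Q,float);p=P.mean(0);q=Q.mean(0)
    H=(P-p).T@(Q-q);a=np.arctan2(H[0,1]-H[1,0],H[0,0]+H[1,1])
    R=np.array([[np.cos(a),-np.sin(a)],[np.sin(a),np.cos(a)]]);t=q-R@p
    return a,t,Q-(P@R.T+t)
E
python3 - <<'E'
from h import *
k=3.3333
c=np.array([(128,170),(238,172),(340,176),(450,179),(551,182),(660,185),(55,53),(733,73)])/k+[120,170]
W=unproj('wrist',c,.012)[:,:2]*1000
P=[(-50,y+s) for y in(-95,0,95) for s in(-25,25)]
a,t,r=fit2(P,W[:6]);print('wrist',np.degrees(a),t);print(np.round(r,1))
R=np.array([[np.cos(a),-np.sin(a)],[np.sin(a),np.cos(a)]])
print('board corners model',np.round((W[6:]-t)@R,1))
# top seats
k=2.5
# topc crop 160,40 scale 2.5
c=np.array([(260,398),(304,398),(348,399),(392,399),(437,400),(481,401),(230,444),(510,449),(508,282),(235,277)])/k+[160,40]
W=unproj('top',c,.012)[:,:2]*1000
P=[(-50,y+s) for y in(95,0,-95) for s in(25,-25)]
a,t,r=fit2(P,W[:6]);print('top',np.degrees(a),t);print(np.round(r,1))
R=np.array([[np.cos(a),-np.sin(a)],[np.sin(a),np.cos(a)]])
print(np.round((W[6:]-t)@R,1))
# second plate by color in wrist and top
for c,(x0,y0,x1,y1) in {'wrist':(250,80,320,180),'top':(263,225,303,275)}.items():
    im=bot.camera(c)[:,:,::-1].copy();h=cv2.cvtColor(im,cv2.COLOR_BGR2HSV)
    s=im[y0:y1,x0:x1].astype(int);d=s[:,:,0]-s[:,:,2]
    m=(d>12).astype(np.uint8);m=cv2.morphologyEx(m,cv2.MORPH_CLOSE,np.ones((5,5)))
    cs,_=cv2.findContours(m,cv2.RETR_EXTERNAL,cv2.CHAIN_APPROX_NONE)
    q=max(cs,key=cv2.contourArea)[:,0]+[x0,y0]
    X=unproj(c,q,.008)[:,:2]*1000
    print(c,cv2.minAreaRect(X.astype(np.float32)),np.median(d))
E
```

```text
wrist -2.100659578878032 [605.76994984  12.69588456]
[[ 0.2  0.4]
 [-0.4 -0.3]
 [ 0.1  0.4]
 [ 0.  -0.2]
 [ 0.1  0.2]
 [-0.1 -0.7]]
board corners model [[-101.8 -147.4]
 [-102.   148. ]]
top -1.8046665660842713 [604.01771288  11.25157426]
[[-0.4 -2.3]
 [ 0.3  0.9]
 [-0.2 -1. ]
 [ 0.6  2. ]
 [ 0.  -1.2]
 [-0.3  1.6]]
[[-100.3  148.4]
 [-101.9 -148.4]
 [  82.7 -150.5]
 [  83.4  147.4]]
wrist ((422.40869140625, 84.26286315917969), (98.43053436279297, 49.12649154663086), 15.556181907653809) -1.0
top ((404.1405334472656, 78.67878723144531), (48.648372650146484, 39.20222854614258), 13.018753051757812) -3.0
```

Run:
```python
from h import *
st();plan([.6192,.1073,.12],87.9)
```

```text
t 3.22 grasp [0.5005 0.0781 0.3145] yaw 89.6 tilt [ 0.0001 -0.0001] F [ 0.1 -0.4 -0.4] w 0.093
dpos [0.03, 0.1184, 0.1945] twist [0.0, 0.0, 1.7] rows 6
```

>>> {"method": "carry_out", "body": {"deltas": [{"hand":0.05,"delta_pos":[0.03,0.118,0.194],"twist":[0,0,1.7]},{"hand":0.05,"delta_pos":[0.03,0.118,0.194],"twist":[0,0,1.7]},{"hand":0.05,"delta_pos":[0.03,0.118,0.194],"twist":[0,0,1.7]},{"hand":0.05,"delta_pos":[0.03,0.118,0.194],"twist":[0,0,1.7]},{"hand":0.05,"delta_pos":[0.03,0.118,0.194],"twist":[0,0,1.7]},{"hand":0.05,"delta_pos":[0.03,0.118,0.194],"twist":[0,0,1.7]},{"hand":0.05,"delta_pos":[0.03,0.118,0.194],"twist":[0,0,1.7]},{"hand":0.05,"delta_pos":[0.03,0.118,0.194],"twist":[0,0,1.7]}]}}

```text
t: 3.88
eef_pos: [0.6183, 0.1077, 0.1844]
eef_rot: [[0.036, 0.999, -0.003], [0.999, -0.036, 0.0], [-0.0, -0.003, -1.0]]
force: [0.4, -0.1, 0.5]
width: 0.0506
```

Run:
```python
from h import *
st();im=snap('wrist')
p=proj('wrist',[[.6192,.1073,.052],[.6192+.013*np.sin(.0367),.1073+.013,.052],[.6192-.013*np.sin(.0367),.1073-.013,.052]]);print(p)
for q in p: cv2.circle(im,tuple(int(v) for v in q),2,(0,0,255),-1)
cv2.imwrite('pics/w2.png',im)
plan([.6192,.1073,.052],87.9)
```

```text
t 3.88 grasp [0.6181 0.1077 0.1194] yaw 87.94 tilt [-0.0025  0.    ] F [ 0.4 -0.1  0.5] w 0.0506
[[280.08219927 240.17808379]
 [297.91418241 240.20909841]
 [262.2498626  240.14707146]]
dpos [-0.0003, 0.001, 0.0688] twist [-0.0, -0.0, 0.0] rows 2
```

View pics/w2.png

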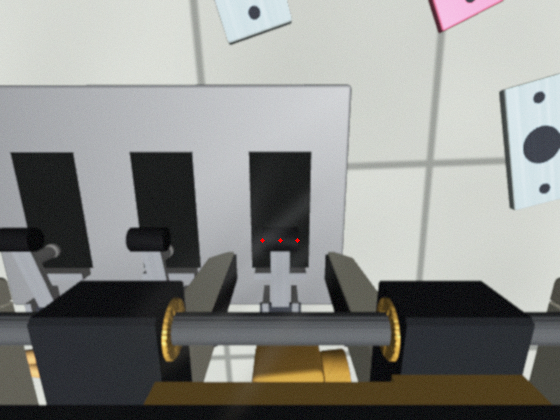

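>>> {"method": "carry_out", "body": {"deltas": [{"hand":0.05,"delta_pos":[0,0.001,0.035],"twist":[0,0,0]},{"hand":0.05,"delta_pos":[0,0.001,0.066],"twist":[0,0,0]},{"hand":0.05,"delta_pos":[0,0.001,0.067],"twist":[0,0,0]},{"hand":0.02,"delta_pos":[0,0.001,0.067],"twist":[0,0,0]},{"hand":0.015,"delta_pos":[0,0.001,0.067],"twist":[0,0,0]},{"hand":0.015,"delta_pos":[0,0.001,0.067],"twist":[0,0,0]},{"hand":0.015,"delta_pos":[0,0.001,0.067],"twist":[0,0,0]},{"hand":0.015,"delta_pos":[0,0.001,0.067],"twist":[0,0,0]}]}}

```text
t: 4.6
eef_pos: [0.6204, 0.1072, 0.1202]
eef_rot: [[0.036, 0.999, 0.002], [0.999, -0.036, -0.0], [-0.0, 0.002, -1.0]]
force: [-0.8, -1.7, 10.4]
width: 0.0257
```

Run:
```python
from h import *
st();im=snap('wrist','w3')
# arc rows in tool axes: tool y=+board x, z down; from theta=0 to 1.4
for th in np.linspace(.175,1.4,8):
    a=.2414+th;r=66.9
    print(np.round(th,2),'dy',round(-r*np.cos(a)+65,1),'dz',round(-(r*np.sin(a)-16),1))
```

```text
t 4.6 grasp [0.6205 0.1072 0.0552] yaw 87.91 tilt [ 0.0024 -0.0001] F [-0.8 -1.7 10.4] w 0.0257
0.18 dy 3.8 dz -11.1
0.35 dy 9.5 dz -21.3
0.52 dy 16.8 dz -30.4
0.7 dy 25.6 dz -38.1
0.88 dy 35.6 dz -44.1
1.05 dy 46.6 dz -48.3
1.22 dy 58.0 dz -50.5
1.4 dy 69.7 dz -50.7
```

View pics/w3.png

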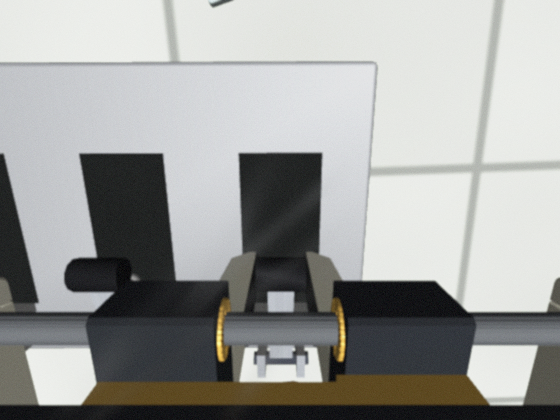

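>>> {"method": "carry_out", "body": {"deltas": [{"hand":0.015,"delta_pos":[0,0.004,-0.011],"twist":[0,0,0]},{"hand":0.015,"delta_pos":[0,0.0095,-0.021],"twist":[0,0,0]},{"hand":0.015,"delta_pos":[0,0.017,-0.03],"twist":[0,0,0]},{"hand":0.015,"delta_pos":[0,0.0255,-0.038],"twist":[0,0,0]},{"hand":0.015,"delta_pos":[0,0.0355,-0.044],"twist":[0,0,0]},{"hand":0.015,"delta_pos":[0,0.0465,-0.048],"twist":[0,0,0]},{"hand":0.015,"delta_pos":[0,0.058,-0.0505],"twist":[0,0,0]},{"hand":0.015,"delta_pos":[0,0.0695,-0.0505],"twist":[0,0,0]}]}}

```text
t: 5.32
eef_pos: [0.6887, 0.1048, 0.1705]
eef_rot: [[0.036, 0.999, -0.002], [0.999, -0.036, -0.0], [-0.0, -0.002, -1.0]]
force: [-3.8, 1.0, 2.0]
width: 0.0255
```

Run:
```python
from h import *
st();im=snap('wrist','w4');s=snap('side');crop(s,180,150,380,300,'s4')
```

```text
t 5.32 grasp [0.6886 0.1048 0.1055] yaw 87.94 tilt [-0.0017 -0.0002] F [-3.8  1.   2. ] w 0.0255
```

View pics/w4.png

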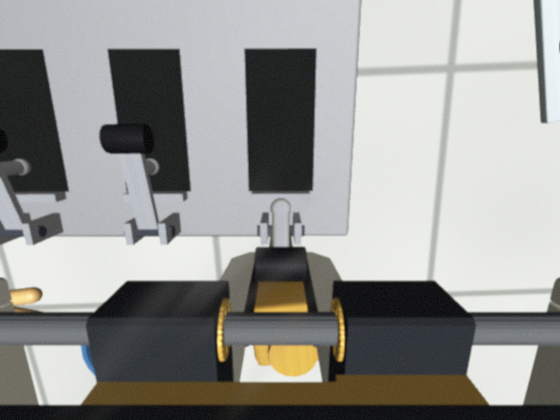

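View pics/s4.png

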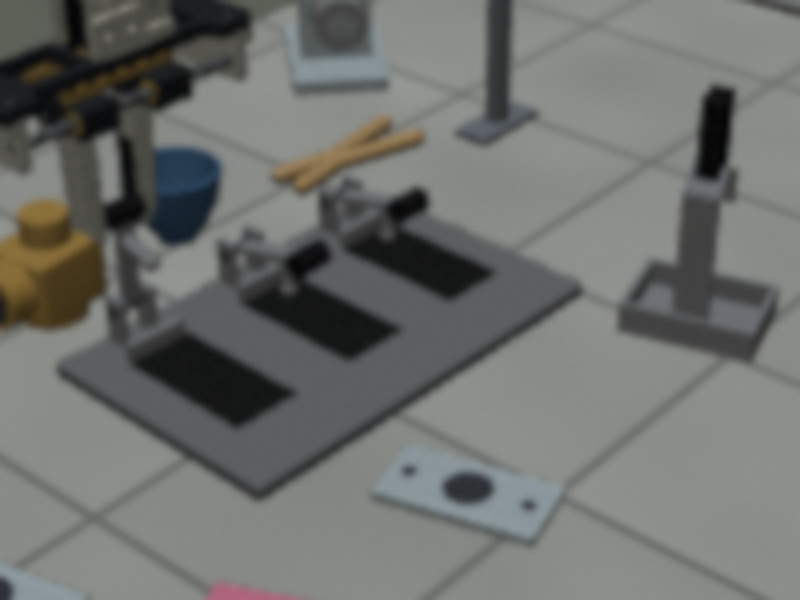

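>>> {"method": "carry_out", "body": {"deltas": [{"hand":0.05,"delta_pos":[0,0,0],"twist":[0,0,0]},{"hand":0.05,"delta_pos":[0,0,0],"twist":[0,0,0]},{"hand":0.05,"delta_pos":[0,0,0],"twist":[0,0,0]},{"hand":0.05,"delta_pos":[0,0,-0.03],"twist":[0,0,0]},{"hand":0.05,"delta_pos":[0,0,-0.06],"twist":[0,0,0]},{"hand":0.05,"delta_pos":[0,0,-0.06],"twist":[0,0,0]}]}}

```text
t: 5.92
eef_pos: [0.6907, 0.1061, 0.2344]
eef_rot: [[0.036, 0.999, 0.006], [0.999, -0.036, 0.002], [0.002, 0.006, -1.0]]
force: [1.0, 1.4, 0.1]
width: 0.0499
```

Run:
```python
from h import *
st();s=snap('side');crop(s,180,150,380,300,'s5');plan([.6168,.0123,.12],87.9)
```

```text
t 5.92 grasp [0.6912 0.1062 0.1694] yaw 87.95 tilt [0.0065 0.002 ] F [1.  1.4 0.1] w 0.0499
dpos [-0.0959, -0.0701, 0.0466] twist [0.3, -0.1, 0.0] rows 4
```

View pics/s5.png

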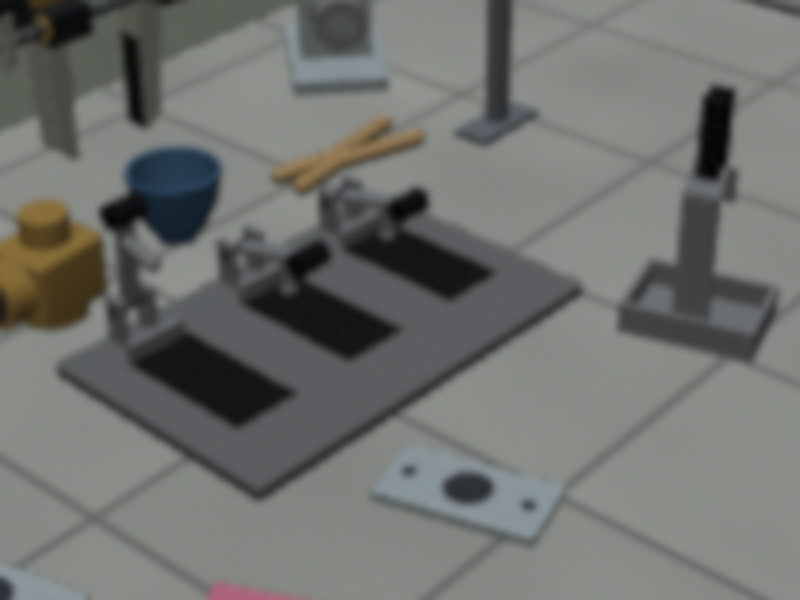

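>>> {"method": "carry_out", "body": {"deltas": [{"hand":0.05,"delta_pos":[-0.096,-0.07,0],"twist":[0,0,0]},{"hand":0.05,"delta_pos":[-0.096,-0.07,0],"twist":[0,0,0]},{"hand":0.05,"delta_pos":[-0.096,-0.07,0.02],"twist":[0,0,0]},{"hand":0.05,"delta_pos":[-0.096,-0.07,0.047],"twist":[0,0,0]},{"hand":0.05,"delta_pos":[-0.096,-0.07,0.047],"twist":[0,0,0]},{"hand":0.05,"delta_pos":[-0.096,-0.07,0.047],"twist":[0,0,0]}]}}

```text
t: 6.47
eef_pos: [0.6152, 0.0115, 0.181]
eef_rot: [[0.036, 0.999, -0.002], [0.999, -0.036, 0.0], [0.0, -0.002, -1.0]]
force: [0.5, -0.1, -0.4]
width: 0.0497
```

Run:
```python
from h import *
st();plan([.6168,.0123,.055],87.9)
im=snap('wrist')
p=proj('wrist',[[.6168,.0123,.052],[.6168,.0253,.052],[.6168,-.0007,.052]])
for q in p: cv2.circle(im,tuple(int(v) for v in q),2,(0,0,255),-1)
cv2.imwrite('pics/w6.png',im)
```

```text
t 6.47 grasp [0.6151 0.0115 0.116 ] yaw 87.94 tilt [-0.0025  0.0004] F [ 0.5 -0.1 -0.4] w 0.0497
dpos [0.0008, 0.0017, 0.061] twist [-0.1, -0.0, 0.0] rows 2
```

View pics/w6.png

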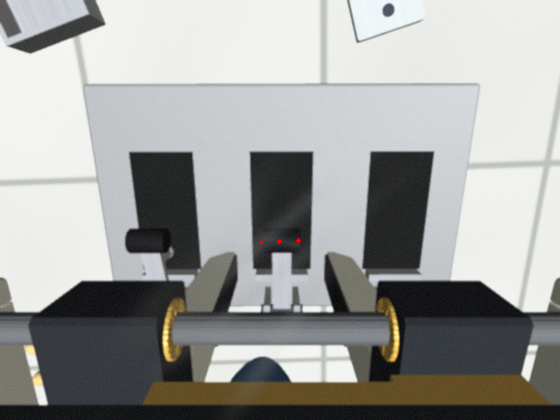

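>>> {"method": "carry_out", "body": {"deltas": [{"hand":0.05,"delta_pos":[0.001,0.0015,0.035],"twist":[0,0,0]},{"hand":0.05,"delta_pos":[0.001,0.0015,0.061],"twist":[0,0,0]},{"hand":0.05,"delta_pos":[0.001,0.0015,0.061],"twist":[0,0,0]},{"hand":0.015,"delta_pos":[0.001,0.0015,0.061],"twist":[0,0,0]},{"hand":0.015,"delta_pos":[0.001,0.0015,0.061],"twist":[0,0,0]},{"hand":0.015,"delta_pos":[0.001,0.0015,0.061],"twist":[0,0,0]},{"hand":0.015,"delta_pos":[0.001,0.0015,0.061],"twist":[0,0,0]},{"hand":0.015,"delta_pos":[0.001,0.0015,0.061],"twist":[0,0,0]}]}}

```text
t: 7.18
eef_pos: [0.618, 0.0122, 0.1224]
eef_rot: [[0.036, 0.999, 0.002], [0.999, -0.036, -0.0], [-0.0, 0.002, -1.0]]
force: [-0.1, -1.3, 7.0]
width: 0.0256
```

>>> {"method": "carry_out", "body": {"deltas": [{"hand":0.015,"delta_pos":[0,0.004,-0.011],"twist":[0,0,0]},{"hand":0.015,"delta_pos":[0,0.0095,-0.021],"twist":[0,0,0]},{"hand":0.015,"delta_pos":[0,0.017,-0.03],"twist":[0,0,0]},{"hand":0.015,"delta_pos":[0,0.0255,-0.038],"twist":[0,0,0]},{"hand":0.015,"delta_pos":[0,0.0355,-0.044],"twist":[0,0,0]},{"hand":0.015,"delta_pos":[0,0.0465,-0.048],"twist":[0,0,0]},{"hand":0.015,"delta_pos":[0,0.058,-0.0505],"twist":[0,0,0]},{"hand":0.015,"delta_pos":[0,0.0695,-0.0505],"twist":[0,0,0]}]}}

```text
t: 7.85
eef_pos: [0.6861, 0.0099, 0.1724]
eef_rot: [[0.036, 0.999, -0.002], [0.999, -0.036, -0.0], [-0.0, -0.002, -1.0]]
force: [-3.2, 1.0, 0.6]
width: 0.0254
```

>>> {"method": "carry_out", "body": {"deltas": [{"hand":0.015,"delta_pos":[0,0,0],"twist":[0,0,0]},{"hand":0.05,"delta_pos":[0,0,0],"twist":[0,0,0]},{"hand":0.05,"delta_pos":[0,0,0],"twist":[0,0,0]},{"hand":0.05,"delta_pos":[0,0,0],"twist":[0,0,0]},{"hand":0.05,"delta_pos":[0,0,-0.03],"twist":[0,0,0]},{"hand":0.05,"delta_pos":[0,0,-0.06],"twist":[0,0,0]},{"hand":0.05,"delta_pos":[0,0,-0.08],"twist":[0,0,0]},{"hand":0.08,"delta_pos":[0,0,-0.08],"twist":[0,0,0]}]}}

```text
t: 8.52
eef_pos: [0.688, 0.0106, 0.256]
eef_rot: [[0.036, 0.999, 0.006], [0.999, -0.036, 0.001], [0.001, 0.006, -1.0]]
force: [0.1, -0.5, -0.1]
width: 0.0528
```

Run:
```python
from h import *
st();s=snap('side');crop(s,180,150,380,300,'s6')
# plate A: look pose
plan([.545,.318,.17],103.7)
for c in('top','side'):plates(c)
```

```text
t 8.52 grasp [0.6884 0.0106 0.191 ] yaw 87.94 tilt [0.0062 0.0006] F [ 0.1 -0.5 -0.1] w 0.0528
dpos [0.3026, -0.1534, 0.0182] twist [0.2, 0.0, -15.8] rows 9
top 0.98 [192. 201.] ctr mm 559.5 320.3 size 100.9 52.6 long-axis az 14.4
side 0.6 [176. 303.] ctr mm 558.2 322.4 size 103.0 54.4 long-axis az 12.5
```

View pics/s6.png

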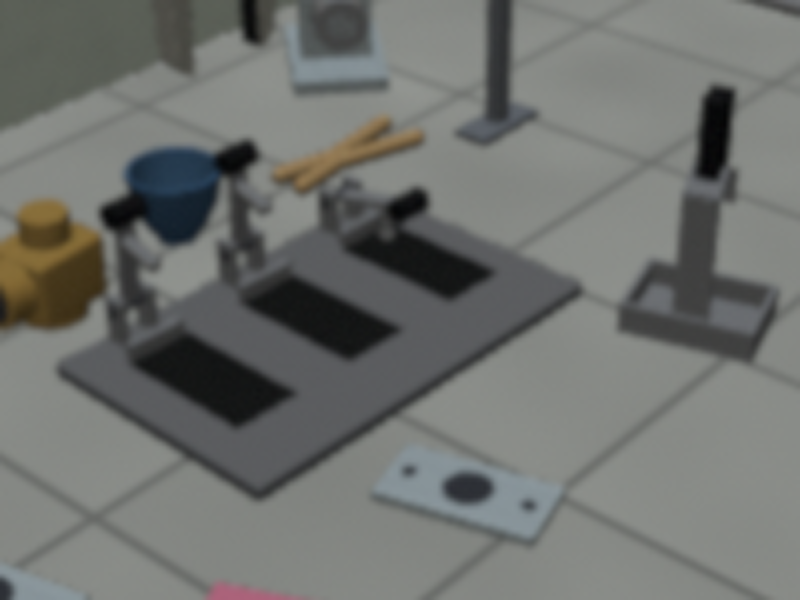

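>>> {"method": "carry_out", "body": {"deltas": [{"hand":0.08,"delta_pos":[0.303,-0.153,0.018],"twist":[0,0,-15.8]},{"hand":0.08,"delta_pos":[0.303,-0.153,0.018],"twist":[0,0,-15.8]},{"hand":0.08,"delta_pos":[0.303,-0.153,0.018],"twist":[0,0,-15.8]},{"hand":0.08,"delta_pos":[0.303,-0.153,0.018],"twist":[0,0,-15.8]},{"hand":0.08,"delta_pos":[0.303,-0.153,0.018],"twist":[0,0,-15.8]},{"hand":0.08,"delta_pos":[0.303,-0.153,0.018],"twist":[0,0,-15.8]},{"hand":0.08,"delta_pos":[0.303,-0.153,0.018],"twist":[0,0,-15.8]},{"hand":0.08,"delta_pos":[0.303,-0.153,0.018],"twist":[0,0,-15.8]}]}}

```text
t: 9.43
eef_pos: [0.5461, 0.3134, 0.2324]
eef_rot: [[-0.237, 0.971, -0.002], [0.971, 0.237, -0.001], [-0.0, -0.002, -1.0]]
force: [0.4, -0.1, 0.4]
width: 0.0802
```

>>> {"method": "carry_out", "body": {"deltas": [{"hand":0.08,"delta_pos":[0.0,0.0,0.0],"twist":[0,0,0]},{"hand":0.08,"delta_pos":[0,0,0],"twist":[0,0,0]}]}}

```text
t: 9.6
eef_pos: [0.5453, 0.315, 0.2328]
eef_rot: [[-0.243, 0.97, -0.002], [0.97, 0.243, 0.0], [0.001, -0.002, -1.0]]
force: [0.7, -1.0, -0.4]
width: 0.0796
```

Run:
```python
from h import *
st();snap('wrist','w7');plates('wrist')
```

```text
t 9.6 grasp [0.5452 0.3151 0.1678] yaw 104.07 tilt [-0.0019  0.0004] F [ 0.7 -1.  -0.4] w 0.0796
wrist 0.91 [284. 223.] ctr mm 559.6 319.9 size 100.8 49.7 long-axis az 13.8
```

View pics/w7.png

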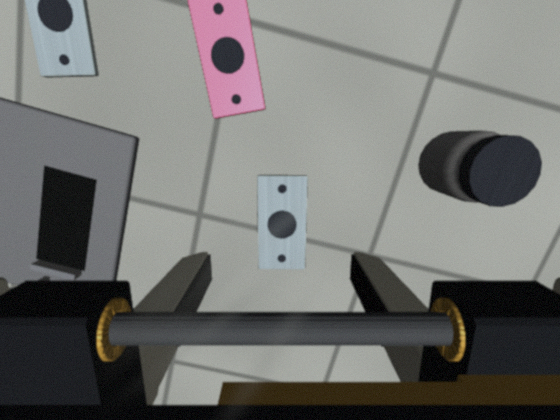

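Run:
```python
from h import *
plan([.552,.318,.0215],103.8)
```

```text
dpos [0.0065, 0.0057, 0.1463] twist [-0.1, 0.1, -0.2] rows 4
```

>>> {"method": "carry_out", "body": {"deltas": [{"hand":0.08,"delta_pos":[0.0025,0.0065,0.04],"twist":[0,0,0.2]},{"hand":0.08,"delta_pos":[0.0025,0.0065,0.08],"twist":[0,0,0.2]},{"hand":0.08,"delta_pos":[0.0025,0.0065,0.11],"twist":[0,0,0.2]},{"hand":0.08,"delta_pos":[0.0025,0.0065,0.135],"twist":[0,0,0.2]},{"hand":0.08,"delta_pos":[0.0025,0.0065,0.135],"twist":[0,0,0.2]},{"hand":0.08,"delta_pos":[0.0025,0.0065,0.135],"twist":[0,0,0.2]}]}}

```text
t: 10.25
eef_pos: [0.5535, 0.3144, 0.0977]
eef_rot: [[-0.232, 0.973, -0.002], [0.973, 0.232, -0.002], [-0.001, -0.003, -1.0]]
force: [0.3, -0.2, -0.5]
width: 0.08
```

Run:
```python
from h import *
st();plan([.552,.318,.0215],103.8)
```

```text
t 10.25 grasp [0.5534 0.3143 0.0327] yaw 103.42 tilt [-0.0022 -0.0019] F [ 0.3 -0.2 -0.5] w 0.08
dpos [0.0039, -0.0006, 0.0112] twist [-0.1, 0.1, -0.4] rows 1
```

>>> {"method": "carry_out", "body": {"deltas": [{"hand":0.08,"delta_pos":[0.004,-0.0005,0.006],"twist":[0,0,-0.3]},{"hand":0.08,"delta_pos":[0.004,-0.0005,0.0112],"twist":[0,0,-0.3]},{"hand":0.08,"delta_pos":[0.004,-0.0005,0.0112],"twist":[0,0,-0.3]},{"hand":0.04,"delta_pos":[0.004,-0.0005,0.0112],"twist":[0,0,-0.3]},{"hand":0.04,"delta_pos":[0.004,-0.0005,0.0112],"twist":[0,0,-0.3]},{"hand":0.04,"delta_pos":[0.004,-0.0005,0.0112],"twist":[0,0,-0.3]},{"hand":0.04,"delta_pos":[0.004,-0.0005,0.0112],"twist":[0,0,-0.3]},{"hand":0.04,"delta_pos":[0.004,-0.0005,0.0112],"twist":[0,0,-0.3]}]}}

```text
t: 10.92
eef_pos: [0.5519, 0.3198, 0.0878]
eef_rot: [[-0.239, 0.971, 0.0], [0.971, 0.239, -0.0], [-0.0, 0.0, -1.0]]
force: [1.5, -0.9, 0.9]
width: 0.051
```

Run:
```python
from h import *
st()
```

```text
t 10.92 grasp [0.552  0.3198 0.0228] yaw 103.83 tilt [ 0.0003 -0.0001] F [ 1.5 -0.9  0.9] w 0.051
```

>>> {"method": "carry_out", "body": {"deltas": [{"hand":0.04,"delta_pos":[0,0,0],"twist":[0,0,0]},{"hand":0.04,"delta_pos":[0,0,0],"twist":[0,0,0]},{"hand":0.04,"delta_pos":[0,0,-0.02],"twist":[0,0,0]},{"hand":0.04,"delta_pos":[0,0,-0.06],"twist":[0,0,0]},{"hand":0.04,"delta_pos":[0,0,-0.1],"twist":[0,0,0]},{"hand":0.04,"delta_pos":[0,0,-0.1],"twist":[0,0,0]}]}}

```text
t: 11.42
eef_pos: [0.5533, 0.3223, 0.1941]
eef_rot: [[-0.239, 0.971, 0.007], [0.971, 0.239, 0.005], [0.004, 0.008, -1.0]]
force: [0.4, 1.2, -0.6]
width: 0.0496
```

Run:
```python
from h import *
st();plan([.580,.1086,.12],87.9);snap('wrist','w8')
```

```text
t 11.42 grasp [0.5538 0.3226 0.1291] yaw 103.85 tilt [0.0066 0.0054] F [ 0.4  1.2 -0.6] w 0.0496
dpos [-0.2139, -0.0253, 0.0081] twist [0.4, -0.3, 15.9] rows 6
```

View pics/w8.png

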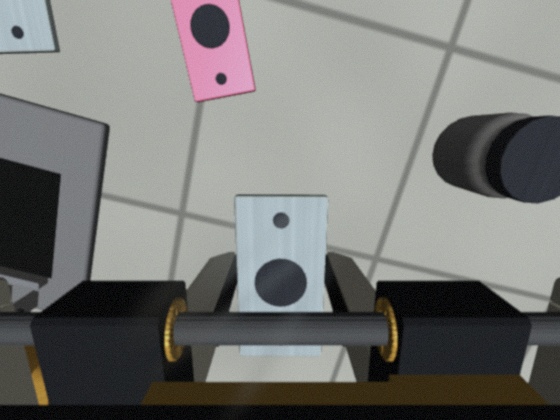

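Run:
```python
from h import *
im=cv2.imread('pics/w8.png');crop(im,200,170,360,380,'w8c',2.8)
i=bot.camera_info('wrist')
P=np.array([[-50,-25,0],[-50,25,0],[50,25,0],[50,-25,0]],float)/1000
uv=np.array([[236,196],[328,196],[322.5,355],[240,355]],float)
ok,r,t=cv2.solvePnP(P,uv,K(i),np.array(i['dist_coeffs']))
H=np.array(i['hand_eye']);R=H[:3,:3]@cv2.Rodrigues(r)[0];c=H[:3,:3]@t[:,0]+H[:3,3]
print('tool-frame centre',np.round(c*1000,1),'long axis',np.round(R[:,0],3),'n',np.round(R[:,2],3))
```

```text
tool-frame centre [ 0.7  8.5 83.5] long axis [-0.002  1.    -0.021] n [ 0.005 -0.021 -1.   ]
```

View pics/w8c.png

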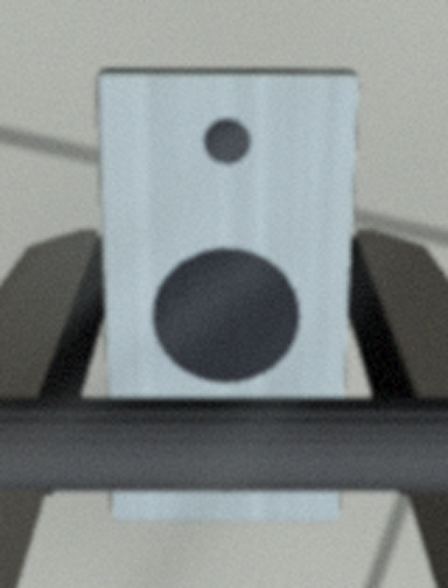

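>>> {"method": "carry_out", "body": {"deltas": [{"hand":0.04,"delta_pos":[-0.214,-0.025,0.008],"twist":[0,0,15.9]},{"hand":0.04,"delta_pos":[-0.214,-0.025,0.008],"twist":[0,0,15.9]},{"hand":0.04,"delta_pos":[-0.214,-0.025,0.008],"twist":[0,0,15.9]},{"hand":0.04,"delta_pos":[-0.214,-0.025,0.008],"twist":[0,0,15.9]},{"hand":0.04,"delta_pos":[-0.214,-0.025,0.008],"twist":[0,0,15.9]},{"hand":0.04,"delta_pos":[-0.214,-0.025,0.008],"twist":[0,0,15.9]},{"hand":0.04,"delta_pos":[-0.214,-0.025,0.008],"twist":[0,0,15.9]},{"hand":0.04,"delta_pos":[-0.214,-0.025,0.008],"twist":[0,0,15.9]}]}}

```text
t: 12.13
eef_pos: [0.5785, 0.1056, 0.1787]
eef_rot: [[0.038, 0.999, -0.001], [0.999, -0.038, 0.0], [0.0, -0.001, -1.0]]
force: [-0.3, 0.8, -0.6]
width: 0.0494
```

Run:
```python
from h import *
st();plan([.580,.1086,.05],87.9);snap('wrist','w9')
```

```text
t 12.13 grasp [0.5784 0.1056 0.1137] yaw 87.84 tilt [-0.0012  0.0002] F [-0.3  0.8 -0.6] w 0.0494
dpos [0.003, 0.0015, 0.0637] twist [-0.1, -0.0, -0.1] rows 2
```

View pics/w9.png

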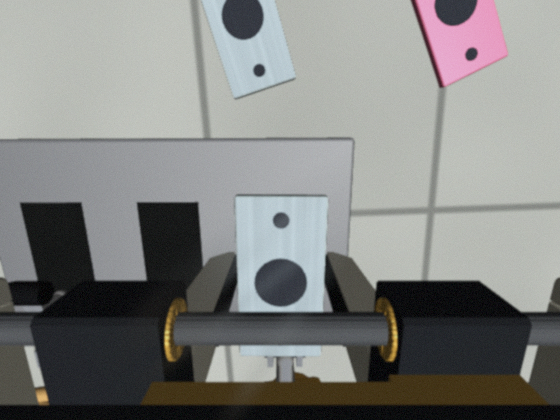

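>>> {"method": "carry_out", "body": {"deltas": [{"hand":0.04,"delta_pos":[0.0025,0.0015,0.03],"twist":[0,0,0]},{"hand":0.04,"delta_pos":[0.0025,0.0015,0.06],"twist":[0,0,0]},{"hand":0.04,"delta_pos":[0.0025,0.0015,0.07],"twist":[0,0,0]},{"hand":0.04,"delta_pos":[0.0025,0.0015,0.07],"twist":[0,0,0]},{"hand":0.04,"delta_pos":[0.0025,0.0015,0.07],"twist":[0,0,0]}]}}

```text
t: 12.6
eef_pos: [0.5799, 0.1101, 0.1095]
eef_rot: [[0.034, 0.999, -0.001], [0.999, -0.034, 0.0], [0.0, -0.001, -1.0]]
force: [-0.1, -0.1, -1.7]
width: 0.0494
```

Run:
```python
from h import *
st();plan([.581,.1079,.0345],87.9)
im=snap('side');crop(im,170,170,330,290,'s9')
```

```text
t 12.6 grasp [0.5799 0.1102 0.0445] yaw 88.06 tilt [-0.0011  0.0003] F [-0.1 -0.1 -1.7] w 0.0494
dpos [-0.0022, 0.0011, 0.01] twist [-0.1, -0.0, 0.2] rows 1
```

View pics/s9.png

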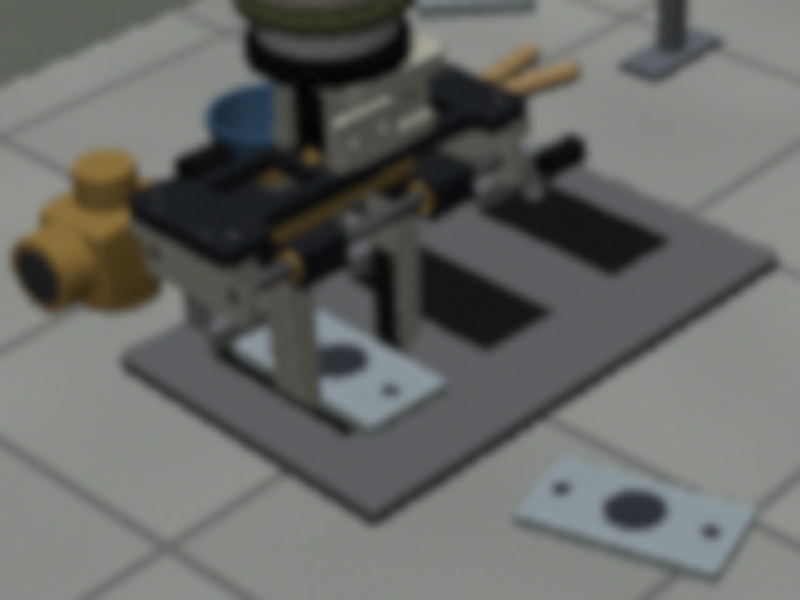

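>>> {"method": "carry_out", "body": {"deltas": [{"hand":0.04,"delta_pos":[-0.002,0.001,0.005],"twist":[0,0,0.2]},{"hand":0.04,"delta_pos":[-0.002,0.001,0.0095],"twist":[0,0,0.2]},{"hand":0.04,"delta_pos":[-0.002,0.001,0.0095],"twist":[0,0,0.2]},{"hand":0.04,"delta_pos":[-0.002,0.001,0.0095],"twist":[0,0,0.2]}]}}

```text
t: 12.98
eef_pos: [0.5813, 0.1063, 0.1003]
eef_rot: [[0.04, 0.999, 0.0], [0.999, -0.04, -0.0], [-0.0, 0.0, -1.0]]
force: [-0.5, -0.3, -1.4]
width: 0.0495
```

Run:
```python
from h import *
st();plan([.6008,.1072,.0345],87.9)
```

```text
t 12.98 grasp [0.5813 0.1063 0.0353] yaw 87.71 tilt [ 0.0002 -0.0001] F [-0.5 -0.3 -1.4] w 0.0495
dpos [0.0017, 0.0194, 0.0008] twist [0.0, 0.0, -0.2] rows 1
```

>>> {"method": "carry_out", "body": {"deltas": [{"hand":0.04,"delta_pos":[0.001,0.004,0.001],"twist":[0,0,-0.2]},{"hand":0.04,"delta_pos":[0.001,0.009,0.0015],"twist":[0,0,-0.2]},{"hand":0.04,"delta_pos":[0.001,0.014,0.0015],"twist":[0,0,-0.2]},{"hand":0.04,"delta_pos":[0.001,0.017,0.0015],"twist":[0,0,-0.2]},{"hand":0.04,"delta_pos":[0.001,0.017,0.0015],"twist":[0,0,-0.2]},{"hand":0.04,"delta_pos":[0.001,0.017,0.0015],"twist":[0,0,-0.2]}]}}

```text
t: 13.48
eef_pos: [0.5967, 0.1074, 0.0996]
eef_rot: [[0.035, 0.999, -0.002], [0.999, -0.035, -0.001], [-0.001, -0.002, -1.0]]
force: [-9.7, -0.1, 15.6]
width: 0.0494
```

Run:
```python
from h import *
st();plan([.6008,.1072,.0345],87.9);snap('wrist','w10')
```

```text
t 13.48 grasp [0.5966 0.1073 0.0346] yaw 87.98 tilt [-0.0021 -0.0007] F [-9.7 -0.1 15.6] w 0.0494
dpos [-0.0, 0.0041, 0.0001] twist [-0.1, 0.0, 0.1] rows 1
```

View pics/w10.png

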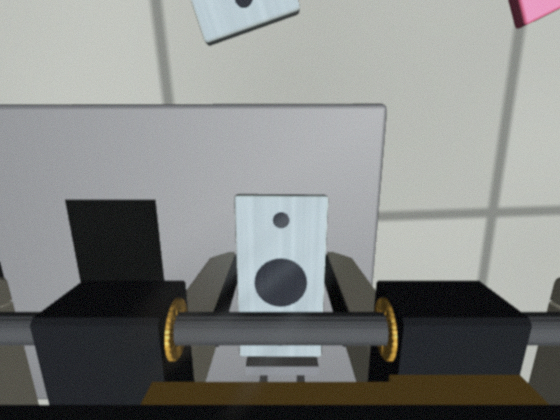

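>>> {"method": "carry_out", "body": {"deltas": [{"hand":0.04,"delta_pos":[0,0.001,-0.0008],"twist":[0,0,0]},{"hand":0.04,"delta_pos":[0,0.003,-0.0008],"twist":[0,0,0]},{"hand":0.04,"delta_pos":[0,0.005,-0.0008],"twist":[0,0,0]},{"hand":0.04,"delta_pos":[0,0.005,-0.0008],"twist":[0,0,0]},{"hand":0.04,"delta_pos":[0,0.005,-0.0008],"twist":[0,0,0]}]}}

```text
t: 13.95
eef_pos: [0.6002, 0.107, 0.0996]
eef_rot: [[0.035, 0.999, -0.005], [0.999, -0.035, -0.002], [-0.002, -0.005, -1.0]]
force: [-13.7, 0.9, 14.3]
width: 0.0496
```

Run:
```python
from h import *
st();im=snap('wrist');crop(im,200,170,360,390,'w11',2.7)
```

```text
t 13.95 grasp [0.5999 0.1069 0.0346] yaw 88.01 tilt [-0.0052 -0.0016] F [-13.7   0.9  14.3] w 0.0496
```

View pics/w11.png

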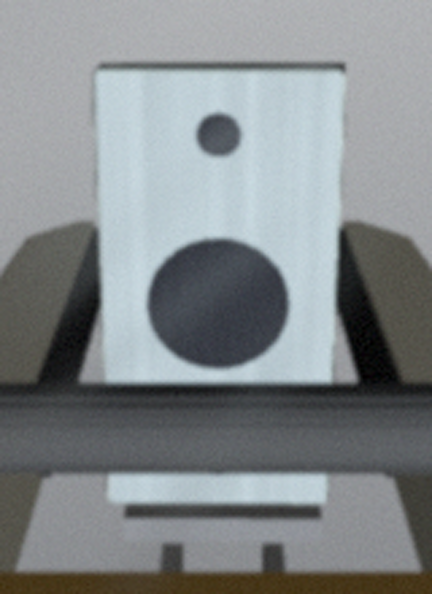

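>>> {"method": "carry_out", "body": {"deltas": [{"hand":0.04,"delta_pos":[0,0.002,-0.001],"twist":[0,0,0]},{"hand":0.04,"delta_pos":[0,0.004,-0.001],"twist":[0,0,0]},{"hand":0.04,"delta_pos":[0,0.004,-0.001],"twist":[0,0,0]},{"hand":0.04,"delta_pos":[0,0.004,-0.001],"twist":[0,0,0]}]}}

```text
t: 14.33
eef_pos: [0.6009, 0.1069, 0.0996]
eef_rot: [[0.034, 0.999, -0.011], [0.999, -0.034, -0.003], [-0.003, -0.011, -1.0]]
force: [-23.3, 0.7, 14.5]
width: 0.0496
```

Run:
```python
from h import *
st();im=snap('wrist');crop(im,200,170,360,390,'w12',2.7)
```

```text
t 14.33 grasp [0.6002 0.1068 0.0346] yaw 88.08 tilt [-0.0114 -0.0028] F [-23.3   0.7  14.5] w 0.0496
```

View pics/w12.png

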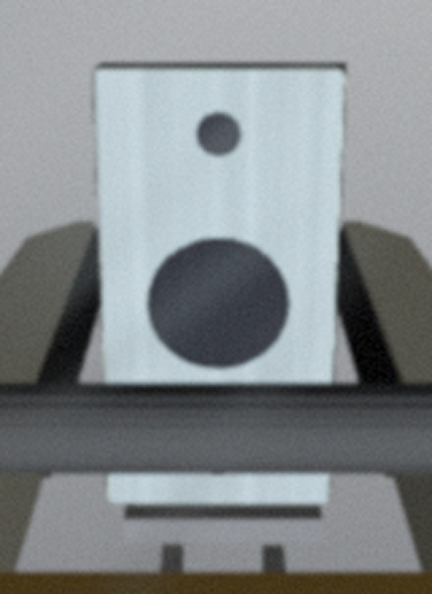

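>>> {"method": "carry_out", "body": {"deltas": [{"hand":0.04,"delta_pos":[0,-0.002,0],"twist":[0,0,0]},{"hand":0.04,"delta_pos":[0,-0.003,-0.0005],"twist":[0,0,0]},{"hand":0.07,"delta_pos":[0,-0.003,-0.0005],"twist":[0,0,0]},{"hand":0.07,"delta_pos":[0,-0.003,-0.0005],"twist":[0,0,0]},{"hand":0.07,"delta_pos":[0,-0.003,-0.0005],"twist":[0,0,0]}]}}

```text
t: 14.8
eef_pos: [0.6052, 0.1066, 0.101]
eef_rot: [[0.036, 0.999, 0.001], [0.999, -0.036, 0.0], [0.0, 0.001, -1.0]]
force: [0.0, 0.4, -0.2]
width: 0.0648
```

Run:
```python
from h import *
st();im=snap('wrist');crop(im,200,170,360,390,'w13',2.7)
```

```text
t 14.8 grasp [0.6053 0.1066 0.036 ] yaw 87.91 tilt [0.0012 0.0003] F [ 0.   0.4 -0.2] w 0.0648
```

View pics/w13.png

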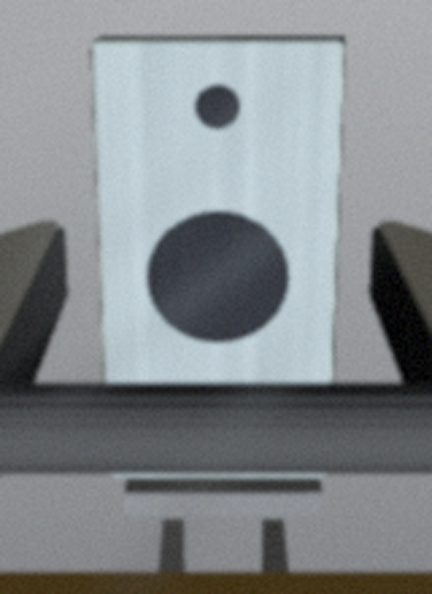

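>>> {"method": "carry_out", "body": {"deltas": [{"hand":0.07,"delta_pos":[0,0,-0.04],"twist":[0,0,0]},{"hand":0.05,"delta_pos":[0,0,-0.08],"twist":[0,0,0]},{"hand":0.05,"delta_pos":[0,0,-0.12],"twist":[0,0,0]},{"hand":0.05,"delta_pos":[-0.001,0.04,-0.134],"twist":[0,0,0]},{"hand":0.05,"delta_pos":[0.001,0.065,-0.134],"twist":[0,0,0]},{"hand":0.05,"delta_pos":[0.001,0.065,-0.134],"twist":[0,0,0]},{"hand":0.05,"delta_pos":[0.001,0.065,-0.134],"twist":[0,0,0]}]}}

```text
t: 15.43
eef_pos: [0.6705, 0.1048, 0.2349]
eef_rot: [[0.038, 0.999, 0.001], [0.999, -0.038, 0.0], [0.001, 0.001, -1.0]]
force: [-0.4, -0.0, -0.7]
width: 0.0502
```

Run:
```python
from h import *
st();im=snap('wrist')
p=proj('wrist',[[.6895,.1048,.1035],[.6895,.1178,.1035],[.6895,.0918,.1035]])
for q in p: cv2.circle(im,tuple(int(v) for v in q),2,(0,0,255),-1)
cv2.imwrite('pics/w14.png',im)
plan([.6895,.1048,.1055],87.9)
```

```text
t 15.43 grasp [0.6705 0.1049 0.1699] yaw 87.83 tilt [0.0011 0.0005] F [-0.4 -0.  -0.7] w 0.0502
dpos [0.0004, 0.0204, 0.064] twist [-0.0, -0.0, -0.0] rows 2
```

View pics/w14.png

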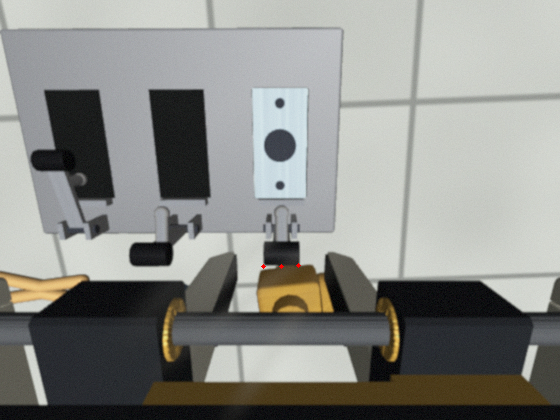

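```bash
cat >> h.py <<'E'
B0=np.array([.6058,.0127]);Ba=np.radians(-2.1)
def bw(x,y,z):
    c,s=np.cos(Ba),np.sin(Ba);return np.array([B0[0]+c*x-s*y,B0[1]+s*x+c*y,z])
def knob(th,y):
    a=.2414+th;r=.06694
    return bw(.075-r*np.cos(a),y,.036+r*np.sin(a))
E
python3 - <<'E'
from h import *
for th in(1.0,1.1,1.2,1.3,1.4,1.45): print(th,np.round(knob(th,.095),4),np.round(proj('wrist',knob(th,.095))[0],1),np.round(proj('wrist',knob(th,0))[0],1))
E
```

```text
1.0 [0.6626 0.1057 0.0993] [281.  229.8] [150.4 229.6]
1.1 [0.669  0.1054 0.1012] [281. 239.] [150.3 238.8]
1.2 [0.6756 0.1052 0.1024] [281.  248.1] [150.6 247.9]
1.3 [0.6823 0.105  0.1029] [281.  256.9] [151.3 256.7]
1.4 [0.6889 0.1047 0.1028] [280.9 265.2] [152.4 265.1]
1.45 [0.6923 0.1046 0.1025] [280.9 269.2] [153.1 269.1]
```

Run:
```python
from h import *
plan([.680,.1051,.105],87.9)
k0=knob(1.27,.095)
for th in(1.15,1.0,.85,.7,.55,.4,.25,.12):
    d=knob(th,.095)-k0;print(th,'dy',round(np.hypot(d[0],d[1])*-1000,1),'dz',round(-d[2]*1000,1))
```

```text
dpos [0.0004, 0.0109, 0.0645] twist [-0.0, -0.0, -0.0] rows 2
1.15 dy -8.0 dz 1.0
1.0 dy -17.7 dz 3.5
0.85 dy -26.9 dz 7.4
0.7 dy -35.4 dz 12.7
0.55 dy -43.1 dz 19.2
0.4 dy -49.7 dz 26.8
0.25 dy -55.0 dz 35.2
0.12 dy -58.6 dz 43.2
```

>>> {"method": "carry_out", "body": {"deltas": [{"hand":0.05,"delta_pos":[0.0,0.011,0.03],"twist":[0,0,0]},{"hand":0.05,"delta_pos":[0,0.011,0.063],"twist":[0,0,0]},{"hand":0.05,"delta_pos":[0,0.011,0.064],"twist":[0,0,0]},{"hand":0.015,"delta_pos":[0,0.011,0.064],"twist":[0,0,0]},{"hand":0.015,"delta_pos":[0,0.011,0.064],"twist":[0,0,0]},{"hand":0.015,"delta_pos":[0,0.011,0.064],"twist":[0,0,0]},{"hand":0.015,"delta_pos":[0,0.011,0.064],"twist":[0,0,0]},{"hand":0.015,"delta_pos":[0,0.011,0.064],"twist":[0,0,0]}]}}

```text
t: 16.15
eef_pos: [0.6807, 0.1051, 0.1726]
eef_rot: [[0.036, 0.999, 0.002], [0.999, -0.036, 0.0], [0.0, 0.002, -1.0]]
force: [-1.5, -0.3, 5.3]
width: 0.0259
```

Run:
```python
from h import *
st();snap('wrist','w15')
```

```text
t 16.15 grasp [0.6809 0.1051 0.1076] yaw 87.93 tilt [0.0022 0.0002] F [-1.5 -0.3  5.3] w 0.0259
```

View pics/w15.png

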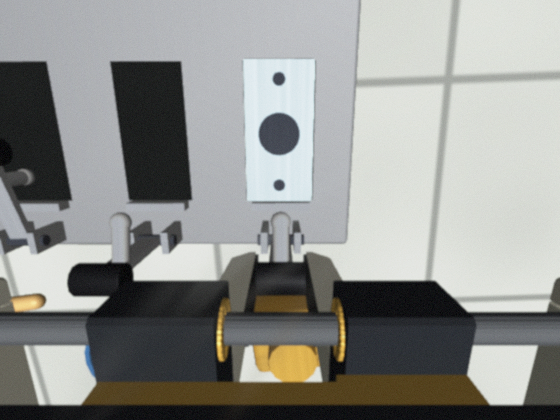

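Gripped (25.9 mm). Knob between the fingers at (280,275), the plate flush at its stop. Lower it along the arc.

>>> {"method": "carry_out", "body": {"deltas": [{"hand":0.015,"delta_pos":[0,-0.008,0.001],"twist":[0,0,0]},{"hand":0.015,"delta_pos":[0,-0.0175,0.0035],"twist":[0,0,0]},{"hand":0.015,"delta_pos":[0,-0.027,0.0075],"twist":[0,0,0]},{"hand":0.015,"delta_pos":[0,-0.0355,0.0125],"twist":[0,0,0]},{"hand":0.015,"delta_pos":[0,-0.043,0.019],"twist":[0,0,0]},{"hand":0.015,"delta_pos":[0,-0.05,0.027],"twist":[0,0,0]},{"hand":0.015,"delta_pos":[0,-0.055,0.035],"twist":[0,0,0]},{"hand":0.015,"delta_pos":[0,-0.0585,0.043],"twist":[0,0,0]}]}}

```text
t: 16.87
eef_pos: [0.6208, 0.1072, 0.1288]
eef_rot: [[0.036, 0.999, 0.0], [0.999, -0.036, -0.001], [-0.001, 0.0, -1.0]]
force: [-4.8, -0.7, 6.4]
width: 0.0257
```

>>> {"method": "carry_out", "body": {"deltas": [{"hand":0.015,"delta_pos":[0,0,0],"twist":[0,0,0]},{"hand":0.05,"delta_pos":[0,0,0],"twist":[0,0,0]},{"hand":0.05,"delta_pos":[0,0,0],"twist":[0,0,0]},{"hand":0.05,"delta_pos":[0,0,0],"twist":[0,0,0]},{"hand":0.05,"delta_pos":[0,0,-0.03],"twist":[0,0,0]},{"hand":0.05,"delta_pos":[0,0,-0.07],"twist":[0,0,0]},{"hand":0.07,"delta_pos":[0,-0.02,-0.11],"twist":[0,0,0]},{"hand":0.08,"delta_pos":[0,-0.06,-0.14],"twist":[0,0,0]}]}}

```text
t: 17.53
eef_pos: [0.5733, 0.1092, 0.2639]
eef_rot: [[0.039, 0.999, 0.005], [0.999, -0.039, 0.002], [0.003, 0.004, -1.0]]
force: [0.4, 0.2, 0.5]
width: 0.059
```

Run:
```python
from h import *
st();im=snap('wrist','w16');s=snap('side');crop(s,160,150,360,300,'s16');snap('top','t16')
```

```text
t 17.53 grasp [0.5736 0.1094 0.1989] yaw 87.79 tilt [0.0045 0.0024] F [0.4 0.2 0.5] w 0.059
```

View pics/w16.png

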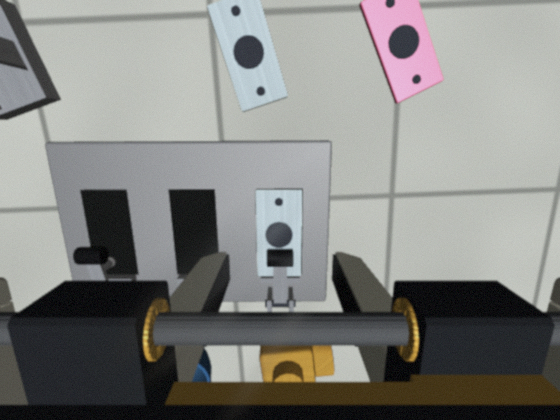

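View pics/s16.png

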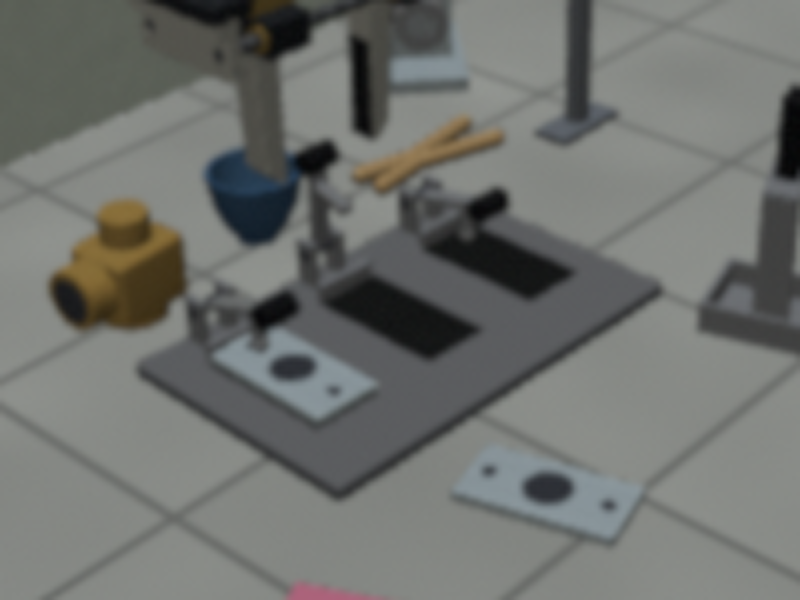

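```bash
cat >> h.py <<'E'
def alu(c,x0,y0,x1,y1,z=.008,thr=8):
    E=ext(c);im=bot.camera(c)[:,:,::-1].copy()
    s=im[y0:y1,x0:x1].astype(int);d=s[:,:,0]-s[:,:,2]
    m=((d>thr)&(s[:,:,1]>90)).astype(np.uint8);m=cv2.morphologyEx(m,cv2.MORPH_OPEN,np.ones((3,3)));
    cs,_=cv2.findContours(m,cv2.RETR_EXTERNAL,cv2.CHAIN_APPROX_NONE)
    q=max(cs,key=cv2.contourArea)[:,0]+[x0,y0]
    X=unproj(c,q,z,E)[:,:2]*1000
    (cx,cy),(w,h),a=cv2.minAreaRect(X.astype(np.float32))
    if h>w:w,h,a=h,w,a+90
    print(c,'ctr',round(cx,1),round(cy,1),'size',round(w,1),round(h,1),'az',round((a+90)%180-90,1))
E
python3 - <<'E'
from h import *
alu('wrist',200,0,300,120);plates('wrist')
plan([.436,.088,.17],105.6)
E
```

```text
wrist ctr 422.9 84.2 size 99.6 49.9 az 15.4
wrist 0.79 [281. 229.] ctr mm 610.3 106.3 size 102.7 51.6 long-axis az -1.9
wrist 0.33 [193. 377.] ctr mm 799.9 -16.9 size 104.5 53.4 long-axis az -20.8
dpos [-0.0253, -0.1344, 0.0254] twist [-0.0, 0.0, -17.7] rows 4
```

>>> {"method": "carry_out", "body": {"deltas": [{"hand":0.08,"delta_pos":[-0.025,-0.134,0.025],"twist":[0,0,-17.7]},{"hand":0.08,"delta_pos":[-0.025,-0.134,0.025],"twist":[0,0,-17.7]},{"hand":0.08,"delta_pos":[-0.025,-0.134,0.025],"twist":[0,0,-17.7]},{"hand":0.08,"delta_pos":[-0.025,-0.134,0.025],"twist":[0,0,-17.7]},{"hand":0.08,"delta_pos":[-0.025,-0.134,0.025],"twist":[0,0,-17.7]},{"hand":0.08,"delta_pos":[-0.025,-0.134,0.025],"twist":[0,0,-17.7]},{"hand":0.08,"delta_pos":[-0.025,-0.134,0.025],"twist":[0,0,-17.7]}]}}

```text
t: 18.42
eef_pos: [0.4376, 0.0892, 0.2357]
eef_rot: [[-0.268, 0.963, 0.0], [0.963, 0.268, 0.001], [0.001, 0.001, -1.0]]
force: [-0.2, 0.7, 0.4]
width: 0.08
```

Run:
```python
from h import *
st();snap('wrist','w17');plates('wrist');alu('wrist',220,130,340,290)
plan([.433,.0870,.0305],105.5)
```

```text
t 18.42 grasp [0.4376 0.0893 0.1707] yaw 105.56 tilt [0.0005 0.0013] F [-0.2  0.7  0.4] w 0.08
wrist 0.89 [253. 363.] ctr mm 627.0 107.7 size 68.4 50.5 long-axis az -74.4
wrist 0.27 [173. 271.] ctr mm 542.7 -58.2 size 156.9 87.7 long-axis az 87.4
wrist ctr 422.1 84.3 size 98.7 49.4 az 15.6
dpos [-0.0011, -0.0042, 0.1403] twist [0.0, -0.0, 0.1] rows 4
```

View pics/w17.png

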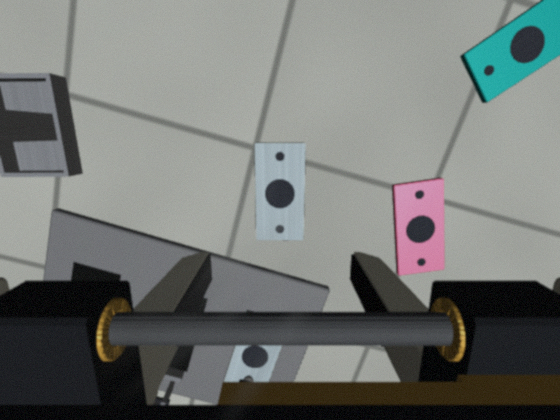

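>>> {"method": "carry_out", "body": {"deltas": [{"hand":0.08,"delta_pos":[-0.001,-0.004,0.04],"twist":[0,0,0]},{"hand":0.08,"delta_pos":[-0.001,-0.004,0.08],"twist":[0,0,0]},{"hand":0.08,"delta_pos":[-0.001,-0.004,0.115],"twist":[0,0,0]},{"hand":0.08,"delta_pos":[-0.001,-0.004,0.137],"twist":[0,0,0]},{"hand":0.08,"delta_pos":[-0.001,-0.004,0.137],"twist":[0,0,0]},{"hand":0.08,"delta_pos":[-0.001,-0.004,0.137],"twist":[0,0,0]}]}}

```text
t: 19.12
eef_pos: [0.432, 0.0873, 0.0984]
eef_rot: [[-0.271, 0.963, -0.002], [0.963, 0.271, -0.001], [-0.001, -0.002, -1.0]]
force: [-0.4, 0.0, 0.5]
width: 0.0799
```

Run:
```python
from h import *
st();plan([.4329,.0873,.0215],105.5)
```

```text
t 19.12 grasp [0.4319 0.0873 0.0334] yaw 105.74 tilt [-0.0018 -0.0013] F [-0.4  0.   0.5] w 0.0799
dpos [-0.0003, 0.0008, 0.0119] twist [-0.1, 0.0, 0.2] rows 1
```

>>> {"method": "carry_out", "body": {"deltas": [{"hand":0.08,"delta_pos":[0,0.001,0.006],"twist":[0,0,0.2]},{"hand":0.08,"delta_pos":[0,0.001,0.012],"twist":[0,0,0.2]},{"hand":0.08,"delta_pos":[0,0.001,0.0125],"twist":[0,0,0.2]},{"hand":0.04,"delta_pos":[0,0.001,0.0125],"twist":[0,0,0.2]},{"hand":0.04,"delta_pos":[0,0.001,0.0125],"twist":[0,0,0.2]},{"hand":0.04,"delta_pos":[0,0.001,0.0125],"twist":[0,0,0.2]},{"hand":0.04,"delta_pos":[0,0.001,0.0125],"twist":[0,0,0.2]},{"hand":0.04,"delta_pos":[0,0.001,0.0125],"twist":[0,0,0.2]}]}}

```text
t: 19.78
eef_pos: [0.4332, 0.0868, 0.0868]
eef_rot: [[-0.266, 0.964, 0.001], [0.964, 0.266, 0.0], [0.0, 0.001, -1.0]]
force: [0.6, 0.4, -0.8]
width: 0.0515
```

>>> {"method": "carry_out", "body": {"deltas": [{"hand":0.04,"delta_pos":[0,0,0],"twist":[0,0,0]},{"hand":0.04,"delta_pos":[0,0,0],"twist":[0,0,0]}]}}

```text
t: 19.95
eef_pos: [0.4332, 0.0869, 0.0867]
eef_rot: [[-0.266, 0.964, 0.0], [0.964, 0.266, -0.0], [-0.0, 0.0, -1.0]]
force: [-0.2, -0.4, 6.0]
width: 0.0495
```

>>> {"method": "carry_out", "body": {"deltas": [{"hand":0.04,"delta_pos":[0,0,-0.02],"twist":[0,0,0]},{"hand":0.04,"delta_pos":[0,0,-0.06],"twist":[0,0,0]},{"hand":0.04,"delta_pos":[0,0,-0.1],"twist":[0,0,0]},{"hand":0.04,"delta_pos":[0,0,-0.1],"twist":[0,0,0]},{"hand":0.04,"delta_pos":[0,0,-0.1],"twist":[0,0,0]}]}}

```text
t: 20.37
eef_pos: [0.4338, 0.0864, 0.188]
eef_rot: [[-0.264, 0.964, 0.003], [0.964, 0.264, 0.001], [-0.0, 0.004, -1.0]]
force: [0.3, -0.1, -2.2]
width: 0.049
```

Run:
```python
from h import *
st();im=snap('wrist','w18');crop(im,200,130,360,370,'w18c',2.5)
```

```text
t 20.37 grasp [0.434  0.0865 0.123 ] yaw 105.32 tilt [0.0035 0.0008] F [ 0.3 -0.1 -2.2] w 0.049
```

View pics/w18c.png

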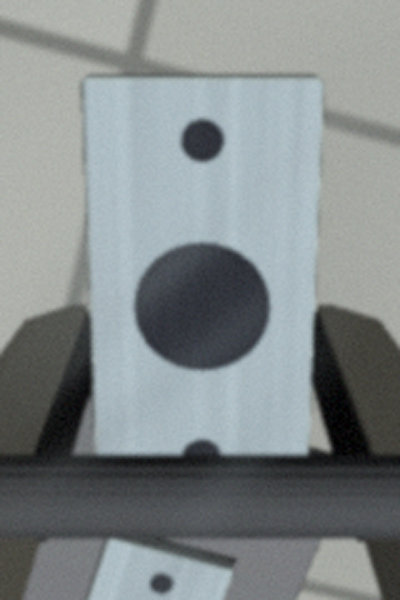

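Run:
```python
from h import *
# hole spacing from w7-era? use first-plate solve: w8 pixel holes
i=bot.camera_info('wrist');H=np.array(i['hand_eye']);D=np.array(i['dist_coeffs'])
def solve(P,uv,tag):
    ok,r,t=cv2.solvePnP(np.array(P,float)/1000,np.array(uv,float),K(i),D,flags=cv2.SOLVEPNP_ITERATIVE)
    R=H[:3,:3]@cv2.Rodrigues(r)[0];c=H[:3,:3]@t[:,0]+H[:3,3]
    e=cv2.projectPoints(np.array(P,float)/1000,r,t,K(i),D)[0][:,0]-uv
    print(tag,np.round(c*1000,1),'long',np.round(R[:,0],3),'short',np.round(R[:,1],3),'res',np.round(np.abs(e).max(),2))
def hole(n,x0,y0,x1,y1):
    g=cv2.imread(f'pics/{n}.png');g=cv2.cvtColor(g,cv2.COLOR_BGR2GRAY)[y0:y1,x0:x1]
    m=(g<120).astype(np.uint8);_,_,s,c=cv2.connectedComponentsWithStats(m)
    k=1+np.argmax(s[1:,4]);return (c[k]+[x0,y0]).round(2),s[k,4]
# spacing from the lying plate, w17
E17=None
for b in[(270,148,290,165),(260,175,300,212),(270,221,290,238)]: print(hole('w17',*b))
n,_=hole('w8',268,206,294,232);m,_=hole('w8',248,250,314,309);print('w8',n,m)
for h in(33,34,35,36):
  solve([[-50,-25,0],[-50,25,0],[50,25,0],[50,-25,0],[-h,0,0],[0,0,0]],[[236,196],[328,196],[322.5,355],[240,355],n,m],f'w8 h{h}')
n,_=hole('w18',268,172,294,200);m,_=hole('w18',248,220,314,285);print('w18',n,m)
for h in(34,35):
  solve([[-50,-25,0],[-50,25,0],[0,0,0],[-h,0,0],[0,-25,0],[0,25,0]],[[233.6,161.5],[328.8,161.5],m,n,[236,m[1]],[326,m[1]]],f'w18 h{h}')
```

```text
(array([279.5, 156. ]), np.int32(60))
(array([279.38, 193.25]), np.int32(678))
(array([279.47, 228.57]), np.int32(51))
w8 [280.52 219.96] [280.32 282.18]
w8 h33 [ 0.5  7.9 83.7] long [-0.001  0.999 -0.042] short [ 1.     0.001 -0.004] res 4.77
w8 h34 [ 0.5  8.  83.4] long [-0.001  0.999 -0.033] short [ 1.     0.001 -0.004] res 3.5
w8 h35 [ 0.5  8.1 83.2] long [-0.001  1.    -0.025] short [ 1.     0.001 -0.004] res 2.22
w8 h36 [ 0.5  8.3 83. ] long [-0.001  1.    -0.017] short [ 1.     0.001 -0.003] res 1.13
w18 [280.57 185.79] [280.45 252.17]
w18 h34 [  0.2 -11.4  78.8] long [-0.001  0.98  -0.197] short [ 1.    -0.003 -0.016] res 3.96
w18 h35 [  0.2 -10.8  80.1] long [-0.    0.99 -0.14] short [ 1.    -0.002 -0.013] res 2.76
```

Run:
```python
from h import *
i=bot.camera_info('wrist');H=np.array(i['hand_eye']);D=np.array(i['dist_coeffs'])
def solve(P,uv,tag):
    ok,r,t=cv2.solvePnP(np.array(P,float)/1000,np.array(uv,float),K(i),D,flags=cv2.SOLVEPNP_ITERATIVE)
    R=H[:3,:3]@cv2.Rodrigues(r)[0];c=H[:3,:3]@t[:,0]+H[:3,3]
    e=cv2.projectPoints(np.array(P,float)/1000,r,t,K(i),D)[0][:,0]-uv
    print(tag,np.round(c*1000,1),'long',np.round(R[:,0],3),'short',np.round(R[:,1],3),'res',np.round(np.abs(e).max(),2))
for h in(36.5,37,37.5,38):
  n,m=[280.52,219.96],[280.32,282.18]
  solve([[-50,-25,0],[-50,25,0],[50,25,0],[50,-25,0],[-h,0,0],[0,0,0]],[[236,196],[328,196],[322.5,355],[240,355],n,m],f'w8 h{h}')
  n,m=[280.57,185.79],[280.45,252.17]
  solve([[-50,-25,0],[-50,25,0],[0,0,0],[-h,0,0],[0,-25,0],[0,25,0]],[[233.6,161.5],[328.8,161.5],m,n,[236,m[1]],[326,m[1]]],f'w18 h{h}')
```

```text
w8 h36.5 [ 0.5  8.4 83. ] long [-0.001  1.    -0.014] short [ 1.     0.001 -0.003] res 1.1
w18 h36.5 [  0.2 -10.2  81.3] long [ 0.     0.997 -0.076] short [ 1.    -0.001 -0.009] res 0.88
w8 h37 [ 0.5  8.5 82.9] long [-0.001  1.    -0.01 ] short [ 1.     0.001 -0.003] res 1.13
w18 h37 [  0.2 -10.1  81.6] long [ 0.     0.998 -0.059] short [ 1.    -0.001 -0.008] res 0.4
w8 h37.5 [ 0.5  8.6 82.9] long [-0.001  1.    -0.007] short [ 1.     0.001 -0.003] res 1.16
w18 h37.5 [ 0.2 -9.9 81.9] long [ 0.     0.999 -0.043] short [ 1.    -0.    -0.008] res 0.48
w8 h38 [ 0.5  8.7 82.8] long [-0.001  1.    -0.004] short [ 1.     0.001 -0.003] res 1.63
w18 h38 [ 0.2 -9.8 82.2] long [ 0.     1.    -0.029] short [ 1.    -0.    -0.007] res 1.07
```

Run:
```python
from h import *
plan([.5955,.013,.115],87.9)
```

```text
dpos [-0.1136, 0.137, 0.007] twist [0.1, 0.0, 17.4] rows 5
```

>>> {"method": "carry_out", "body": {"deltas": [{"hand":0.04,"delta_pos":[-0.1135,0.137,0.007],"twist":[0,0,17.4]},{"hand":0.04,"delta_pos":[-0.1135,0.137,0.007],"twist":[0,0,17.4]},{"hand":0.04,"delta_pos":[-0.1135,0.137,0.007],"twist":[0,0,17.4]},{"hand":0.04,"delta_pos":[-0.1135,0.137,0.007],"twist":[0,0,17.4]},{"hand":0.04,"delta_pos":[-0.1135,0.137,0.007],"twist":[0,0,17.4]},{"hand":0.04,"delta_pos":[-0.1135,0.137,0.007],"twist":[0,0,17.4]},{"hand":0.04,"delta_pos":[-0.1135,0.137,0.007],"twist":[0,0,17.4]},{"hand":0.04,"delta_pos":[-0.1135,0.137,0.007],"twist":[0,0,17.4]}]}}

```text
t: 21.08
eef_pos: [0.5935, 0.0151, 0.1782]
eef_rot: [[0.032, 0.999, -0.003], [0.999, -0.032, -0.0], [-0.0, -0.003, -1.0]]
force: [-0.1, 0.2, -2.0]
width: 0.0494
```

Run:
```python
from h import *
st();plan([.5955,.013,.045],87.9);snap('wrist','w19')
```

```text
t 21.08 grasp [0.5933 0.015  0.1132] yaw 88.16 tilt [-0.0029 -0.0003] F [-0.1  0.2 -2. ] w 0.0494
dpos [-0.002, 0.0022, 0.0682] twist [-0.2, 0.0, 0.3] rows 2
```

View pics/w19.png

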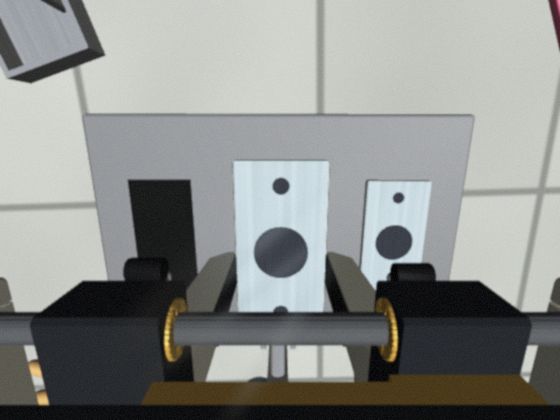

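>>> {"method": "carry_out", "body": {"deltas": [{"hand":0.04,"delta_pos":[-0.0015,0.002,0.035],"twist":[0,0,0.2]},{"hand":0.04,"delta_pos":[-0.0015,0.002,0.065],"twist":[0,0,0.2]},{"hand":0.04,"delta_pos":[-0.0015,0.002,0.073],"twist":[0,0,0.2]},{"hand":0.04,"delta_pos":[-0.0015,0.002,0.076],"twist":[0,0,0.2]},{"hand":0.04,"delta_pos":[-0.0015,0.002,0.076],"twist":[0,0,0.2]},{"hand":0.04,"delta_pos":[-0.0015,0.002,0.076],"twist":[0,0,0.2]}]}}

```text
t: 21.63
eef_pos: [0.5975, 0.0131, 0.1047]
eef_rot: [[0.037, 0.999, 0.001], [0.999, -0.037, 0.0], [0.0, 0.001, -1.0]]
force: [0.3, -0.1, -1.4]
width: 0.0497
```

Run:
```python
from h import *
st();plan([.6158,.0123,.0337],87.9);im=snap('side');crop(im,180,150,340,270,'s19')
```

```text
t 21.63 grasp [0.5976 0.0131 0.0397] yaw 87.88 tilt [0.0011 0.0002] F [ 0.3 -0.1 -1.4] w 0.0497
dpos [-0.0001, 0.0183, 0.006] twist [0.1, -0.0, -0.0] rows 1
```

View pics/s19.png

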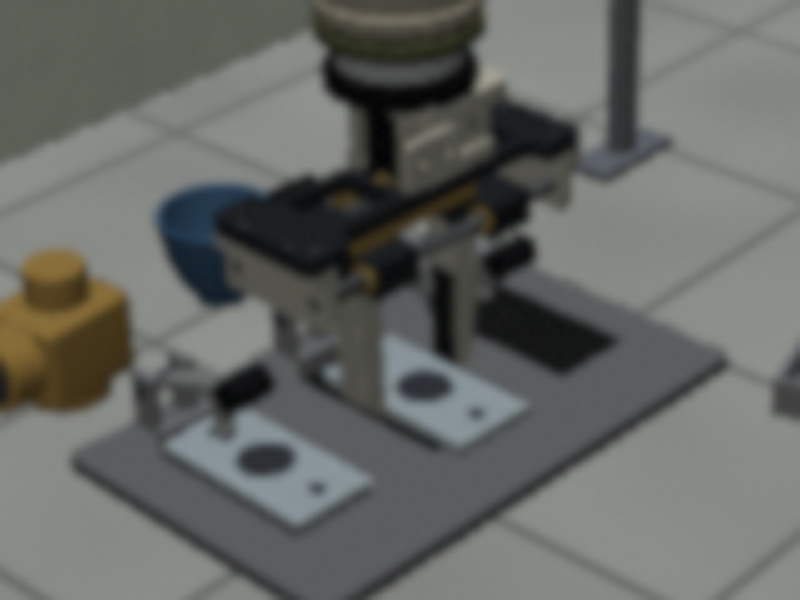

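>>> {"method": "carry_out", "body": {"deltas": [{"hand":0.04,"delta_pos":[0,0,0.003],"twist":[0,0,0]},{"hand":0.04,"delta_pos":[0,0,0.006],"twist":[0,0,0]},{"hand":0.04,"delta_pos":[0,0,0.0065],"twist":[0,0,0]},{"hand":0.04,"delta_pos":[0,0.004,0.0065],"twist":[0,0,0]},{"hand":0.04,"delta_pos":[0,0.008,0.0065],"twist":[0,0,0]},{"hand":0.04,"delta_pos":[0,0.012,0.0065],"twist":[0,0,0]},{"hand":0.04,"delta_pos":[0,0.014,0.0065],"twist":[0,0,0]},{"hand":0.04,"delta_pos":[0,0.014,0.0065],"twist":[0,0,0]}]}}

```text
t: 22.35
eef_pos: [0.6083, 0.0122, 0.0984]
eef_rot: [[0.037, 0.999, -0.004], [0.999, -0.037, -0.002], [-0.002, -0.004, -1.0]]
force: [-14.5, 0.4, 23.1]
width: 0.0494
```

Run:
```python
from h import *
st();plan([.6158,.0123,.0337],87.9);im=snap('wrist');crop(im,180,120,380,400,'w20',2.1);im=snap('side');crop(im,180,150,340,270,'s20')
```

```text
t 22.35 grasp [0.608  0.0121 0.0334] yaw 87.86 tilt [-0.0045 -0.0019] F [-14.5   0.4  23.1] w 0.0494
dpos [0.0004, 0.0075, -0.0004] twist [-0.3, 0.1, -0.0] rows 1
```

View pics/w20.png

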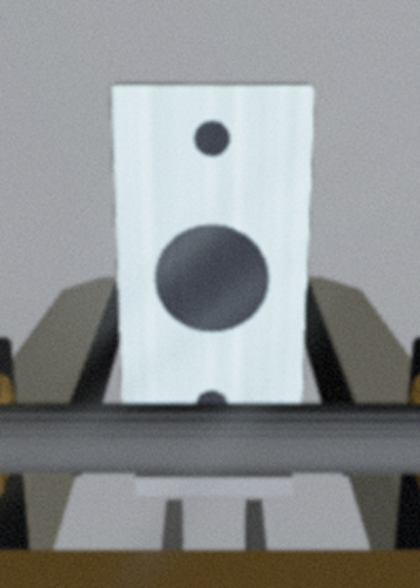

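>>> {"method": "carry_out", "body": {"deltas": [{"hand":0.04,"delta_pos":[0,0.001,-0.0015],"twist":[0,0,0]},{"hand":0.04,"delta_pos":[0,0.004,-0.0015],"twist":[0,0,0]},{"hand":0.04,"delta_pos":[0,0.007,-0.0015],"twist":[0,0,0]},{"hand":0.04,"delta_pos":[0,0.008,-0.0015],"twist":[0,0,0]},{"hand":0.04,"delta_pos":[0,0.008,-0.0015],"twist":[0,0,0]},{"hand":0.04,"delta_pos":[0,0.008,-0.0015],"twist":[0,0,0]}]}}

```text
t: 22.95
eef_pos: [0.6158, 0.0117, 0.0984]
eef_rot: [[0.037, 0.999, -0.007], [0.999, -0.037, -0.002], [-0.002, -0.006, -1.0]]
force: [-14.4, 0.2, 13.8]
width: 0.0492
```

Run:
```python
from h import *
st()
```

```text
t 22.95 grasp [0.6154 0.0115 0.0334] yaw 87.87 tilt [-0.0066 -0.0019] F [-14.4   0.2  13.8] w 0.0492
```

Nearly at the stop; push a little further, with less downward load.

>>> {"method": "carry_out", "body": {"deltas": [{"hand":0.04,"delta_pos":[0,0.002,-0.001],"twist":[0,0,0]},{"hand":0.04,"delta_pos":[0,0.004,-0.001],"twist":[0,0,0]},{"hand":0.04,"delta_pos":[0,0.004,-0.001],"twist":[0,0,0]},{"hand":0.04,"delta_pos":[0,0.004,-0.001],"twist":[0,0,0]}]}}

```text
t: 23.28
eef_pos: [0.6165, 0.0117, 0.0984]
eef_rot: [[0.037, 0.999, -0.013], [0.999, -0.037, -0.003], [-0.003, -0.013, -1.0]]
force: [-23.3, 2.1, 15.1]
width: 0.0493
```

Run:
```python
from h import *
st()
```

```text
t 23.28 grasp [0.6156 0.0115 0.0334] yaw 87.91 tilt [-0.0133 -0.0029] F [-23.3   2.1  15.1] w 0.0493
```

>>> {"method": "carry_out", "body": {"deltas": [{"hand":0.04,"delta_pos":[0,-0.002,0],"twist":[0,0,0]},{"hand":0.04,"delta_pos":[0,-0.004,-0.0005],"twist":[0,0,0]},{"hand":0.07,"delta_pos":[0,-0.004,-0.0005],"twist":[0,0,0]},{"hand":0.07,"delta_pos":[0,-0.004,-0.0005],"twist":[0,0,0]},{"hand":0.07,"delta_pos":[0,-0.004,-0.0005],"twist":[0,0,0]},{"hand":0.07,"delta_pos":[0,-0.004,-0.03],"twist":[0,0,0]},{"hand":0.05,"delta_pos":[0,-0.004,-0.07],"twist":[0,0,0]},{"hand":0.05,"delta_pos":[0,-0.004,-0.11],"twist":[0,0,0]}]}}

```text
t: 23.95
eef_pos: [0.6194, 0.0117, 0.2101]
eef_rot: [[0.038, 0.999, -0.002], [0.999, -0.038, 0.001], [0.001, -0.002, -1.0]]
force: [1.1, -1.1, -0.7]
width: 0.0605
```

Run:
```python
from h import *
st();snap('wrist','w21');plan([.665,.0102,.17],87.9)
```

```text
t 23.95 grasp [0.6193 0.0117 0.1451] yaw 87.84 tilt [-0.0015  0.0007] F [ 1.1 -1.1 -0.7] w 0.0605
dpos [-0.0009, 0.043, -0.0165] twist [0.5, -0.1, -0.1] rows 2
```

View pics/w21.png

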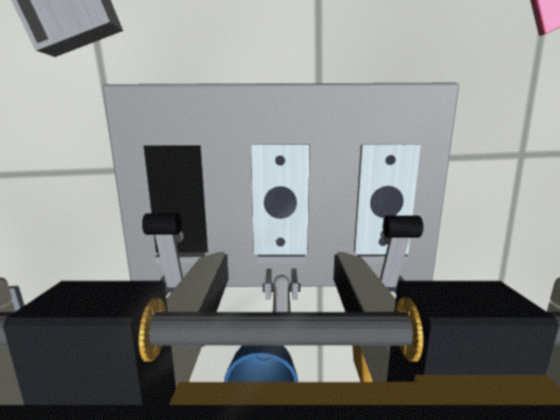

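Plate 2 sits straight in the middle seat (280,200), flush to the stop. Go above knob 2.

>>> {"method": "carry_out", "body": {"deltas": [{"hand":0.05,"delta_pos":[-0.001,0.03,-0.025],"twist":[0,0,0]},{"hand":0.05,"delta_pos":[-0.001,0.05,-0.025],"twist":[0,0,0]},{"hand":0.05,"delta_pos":[-0.001,0.05,-0.025],"twist":[0,0,0]},{"hand":0.05,"delta_pos":[-0.001,0.05,-0.025],"twist":[0,0,0]}]}}

```text
t: 24.33
eef_pos: [0.6701, 0.0084, 0.2345]
eef_rot: [[0.039, 0.999, 0.001], [0.999, -0.039, 0.0], [0.0, 0.001, -1.0]]
force: [-0.4, -0.6, -0.0]
width: 0.05
```

Run:
```python
from h import *
st();im=snap('wrist')
for th in(1.0,1.1,1.2,1.3,1.4): 
    p=proj('wrist',knob(th,0))[0]; print(th,np.round(knob(th,0),4),np.round(p,1))
cv2.imwrite('pics/w22.png',im);plan(knob(1.27,0)+[.0,0,.0025],87.9)
```

```text
t 24.33 grasp [0.6702 0.0084 0.1695] yaw 87.76 tilt [0.0012 0.0003] F [-0.4 -0.6 -0. ] w 0.05
1.0 [0.6591 0.0107 0.0993] [283.1 225.5]
1.1 [0.6655 0.0105 0.1012] [283.1 234.8]
1.2 [0.6721 0.0103 0.1024] [283.1 243.9]
1.3 [0.6788 0.01   0.1029] [283.1 252.8]
1.4 [0.6855 0.0098 0.1028] [283.1 261.2]
dpos [0.0019, 0.0077, 0.0637] twist [-0.0, 0.0, -0.1] rows 2
```

View pics/w22.png

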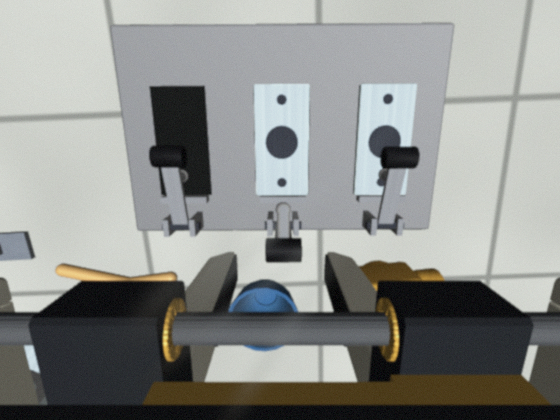

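>>> {"method": "carry_out", "body": {"deltas": [{"hand":0.05,"delta_pos":[0.0015,0.008,0.03],"twist":[0,0,0]},{"hand":0.05,"delta_pos":[0.0015,0.008,0.063],"twist":[0,0,0]},{"hand":0.05,"delta_pos":[0.0015,0.008,0.064],"twist":[0,0,0]},{"hand":0.015,"delta_pos":[0.0015,0.008,0.064],"twist":[0,0,0]},{"hand":0.015,"delta_pos":[0.0015,0.008,0.064],"twist":[0,0,0]},{"hand":0.015,"delta_pos":[0.0015,0.008,0.064],"twist":[0,0,0]},{"hand":0.015,"delta_pos":[0.0015,0.008,0.064],"twist":[0,0,0]},{"hand":0.015,"delta_pos":[0.0015,0.008,0.064],"twist":[0,0,0]}]}}

```text
t: 25.05
eef_pos: [0.6777, 0.0101, 0.1721]
eef_rot: [[0.038, 0.999, 0.002], [0.999, -0.038, 0.0], [0.0, 0.002, -1.0]]
force: [-0.6, -0.2, 4.5]
width: 0.0259
```

>>> {"method": "carry_out", "body": {"deltas": [{"hand":0.015,"delta_pos":[0,-0.008,0.001],"twist":[0,0,0]},{"hand":0.015,"delta_pos":[0,-0.0175,0.0035],"twist":[0,0,0]},{"hand":0.015,"delta_pos":[0,-0.027,0.0075],"twist":[0,0,0]},{"hand":0.015,"delta_pos":[0,-0.0355,0.0125],"twist":[0,0,0]},{"hand":0.015,"delta_pos":[0,-0.043,0.019],"twist":[0,0,0]},{"hand":0.015,"delta_pos":[0,-0.05,0.027],"twist":[0,0,0]},{"hand":0.015,"delta_pos":[0,-0.055,0.035],"twist":[0,0,0]},{"hand":0.015,"delta_pos":[0,-0.0585,0.043],"twist":[0,0,0]}]}}

```text
t: 25.72
eef_pos: [0.6177, 0.0122, 0.1285]
eef_rot: [[0.038, 0.999, 0.0], [0.999, -0.038, -0.001], [-0.001, 0.0, -1.0]]
force: [-6.1, 0.5, 7.2]
width: 0.026
```

>>> {"method": "carry_out", "body": {"deltas": [{"hand":0.015,"delta_pos":[0,0,0],"twist":[0,0,0]},{"hand":0.05,"delta_pos":[0,0,0],"twist":[0,0,0]},{"hand":0.05,"delta_pos":[0,0,0],"twist":[0,0,0]},{"hand":0.05,"delta_pos":[0,0,0],"twist":[0,0,0]},{"hand":0.05,"delta_pos":[0,0,-0.03],"twist":[0,0,0]},{"hand":0.05,"delta_pos":[0,0,-0.07],"twist":[0,0,0]},{"hand":0.06,"delta_pos":[0,-0.02,-0.11],"twist":[0,0,0]},{"hand":0.06,"delta_pos":[0,-0.06,-0.15],"twist":[0,0,0]}]}}

```text
t: 26.38
eef_pos: [0.5733, 0.0143, 0.2672]
eef_rot: [[0.039, 0.999, 0.004], [0.999, -0.039, 0.002], [0.002, 0.004, -1.0]]
force: [-0.2, 0.9, 0.2]
width: 0.0578
```

Run:
```python
from h import *
st();im=snap('wrist','w23');s=snap('side');crop(s,160,120,440,330,'s23');t=snap('top');crop(t,340,100,480,290,'t23')
```

```text
t 26.38 grasp [0.5736 0.0144 0.2022] yaw 87.76 tilt [0.0036 0.0017] F [-0.2  0.9  0.2] w 0.0578
```

View pics/w23.png

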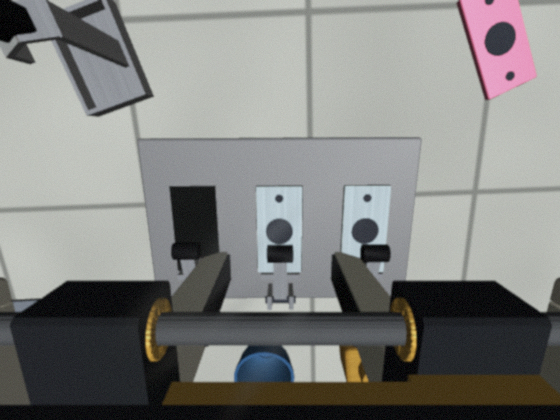

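View pics/s23.png

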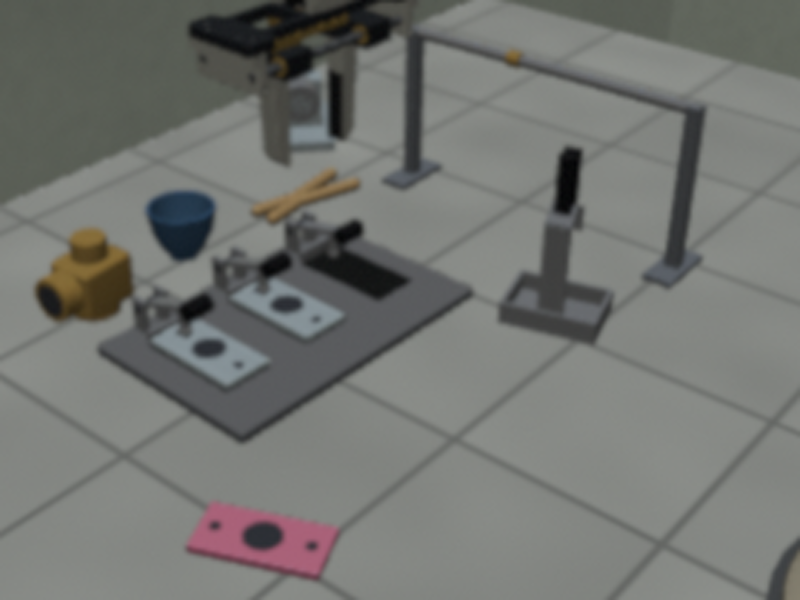

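View pics/t23.png

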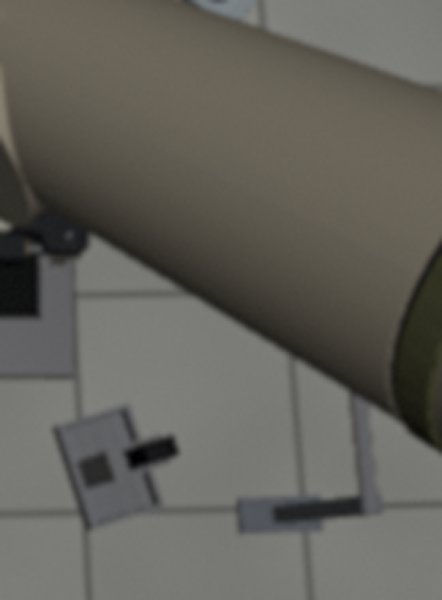

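Run:
```python
from h import *
plan([.50,-.10,.36],0)
```

```text
dpos [-0.1167, -0.0661, -0.1579] twist [0.2, -0.2, 87.8] rows 13
```

>>> {"method": "carry_out", "body": {"deltas": [{"hand":0.06,"delta_pos":[-0.255,-0.085,-0.13],"twist":[0,0,0]},{"hand":0.06,"delta_pos":[-0.255,-0.085,-0.13],"twist":[0,0,0]},{"hand":0.06,"delta_pos":[-0.255,-0.085,-0.13],"twist":[0,0,0]},{"hand":0.06,"delta_pos":[-0.255,-0.085,-0.13],"twist":[0,0,0]},{"hand":0.06,"delta_pos":[-0.255,-0.085,-0.13],"twist":[0,0,0]},{"hand":0.06,"delta_pos":[-0.255,-0.085,-0.13],"twist":[0,0,0]},{"hand":0.06,"delta_pos":[-0.255,-0.085,-0.13],"twist":[0,0,0]},{"hand":0.06,"delta_pos":[-0.255,-0.085,-0.13],"twist":[0,0,0]}]}}

```text
t: 27.2
eef_pos: [0.4754, -0.2452, 0.3956]
eef_rot: [[0.047, 0.999, 0.0], [0.999, -0.047, -0.003], [-0.003, 0.001, -1.0]]
force: [1.1, -0.9, 0.0]
width: 0.0602
```

Run:
```python
from h import *
st();im=snap('wrist','w24')
```

```text
t 27.2 grasp [ 0.4754 -0.2454  0.3306] yaw 87.32 tilt [ 0.0005 -0.0026] F [ 1.1 -0.9  0. ] w 0.0602
```

View pics/w24.png

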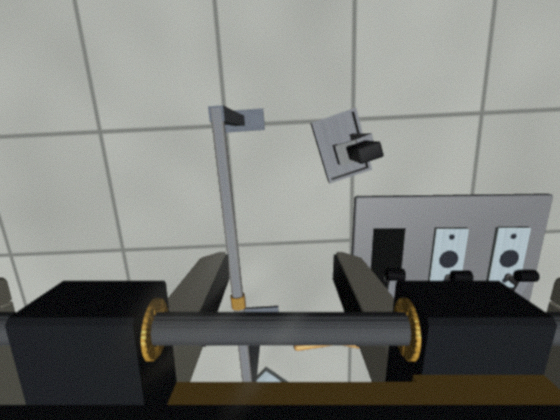

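Run:
```python
from h import *
im=cv2.imread('pics/w24.png');crop(im,290,90,410,190,'w24a',6.6);crop(im,190,90,280,320,'w24b',2.6)
st()
```

```text
t 27.25 grasp [ 0.4759 -0.2437  0.3301] yaw 87.35 tilt [ 0.0008 -0.0017] F [ 0.3 -0.8  0.2] w 0.06
```

View pics/w24a.png

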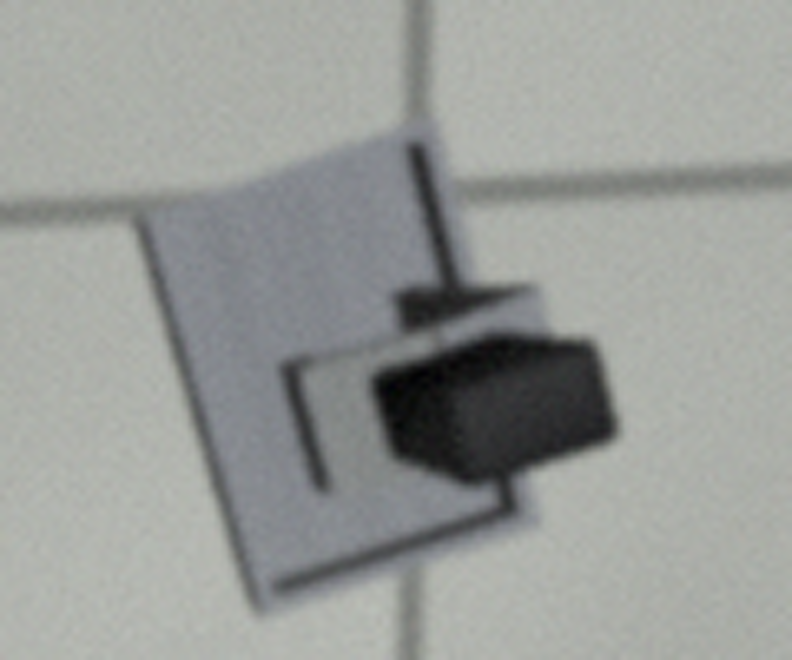

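View pics/w24b.png

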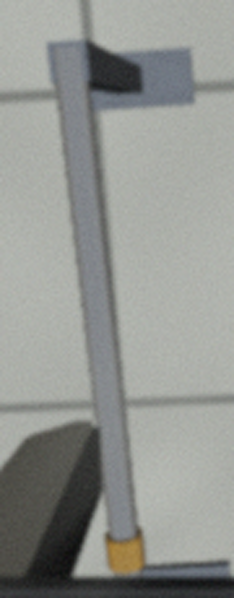

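Run:
```python
from h import *
s=bot.observe()
s=dict(s);s['eef_pos']=np.array([.4754,-.2452,.3956]);R=np.array([[.047,.999,0],[.999,-.047,-.003],[-.003,.001,-1]]);u,_,v=np.linalg.svd(R);s['eef_rot']=u@v
E=ext('wrist',s)
r=np.array([(81.5,150),(100,325),(119,500),(126,553),(70,60)])/2.6+[190,90]
W=unproj('wrist',r,[.17,.17,.17,.172,.174],E);print('rail',np.round(W[:,:2]*1000,1))
d=W[2]-W[0];print('rail dir az',np.degrees(np.arctan2(d[1],d[0])))
g=np.array([(450,385),(592,343),(618,433),(470,485)])/6.6+[290,90]
G=unproj('wrist',g,.168,E)[:,:2]*1000;print('block',np.round(G,1),G.mean(0).round(1))
for a,b in((0,1),(3,2),(0,3),(1,2)):
    e=G[b]-G[a];print(a,b,np.linalg.norm(e).round(1),np.degrees(np.arctan2(e[1],e[0])).round(1))
t=np.array([(135,215),(435,118),(540,520),(262,612)])/6.6+[290,90]
T=unproj('wrist',t,.022,E)[:,:2]*1000;print('tray',np.round(T,1),T.mean(0).round(1))
for a,b in((0,1),(3,2),(0,3),(1,2)):
    e=T[b]-T[a];print(a,b,np.linalg.norm(e).round(1),np.degrees(np.arctan2(e[1],e[0])).round(1))
```

```text
rail [[ 412.1 -299.9]
 [ 479.  -299.1]
 [ 554.4 -298. ]
 [ 578.  -296.8]
 [ 380.8 -300.2]]
rail dir az 0.7552096833534998
block [[ 418.9 -168.2]
 [ 413.8 -147.7]
 [ 426.9 -143.4]
 [ 433.5 -165. ]] [ 423.3 -156.1]
0 1 21.1 103.8
3 2 22.6 107.0
0 3 15.0 12.5
1 2 13.8 18.3
tray [[ 389.  -200.7]
 [ 372.6 -137.8]
 [ 457.  -113.4]
 [ 474.5 -174.3]] [ 423.3 -156.5]
0 1 64.9 104.7
3 2 63.4 106.0
0 3 89.5 17.2
1 2 87.9 16.2
```

Run:
```python
from h import *
print(np.round(unproj('top',[(442.5,123.5),(457,261.5),(448,174)],[.174,.174,.172])*1000,1))
print(np.round(unproj('side',[(304,132),(404,157),(340,141)],[.174,.174,.172])*1000,1))
```

```text
[[ 697.6 -294.7  174. ]
 [ 376.1 -298.9  174. ]
 [ 576.  -297.4  172. ]]
[[ 690.2 -274.6  174. ]
 [ 379.5 -299.4  174. ]
 [ 571.7 -288.1  172. ]]
```

Run:
```python
from h import *
plan([.4235,-.1563,.22],16)
```

```text
dpos [0.085, -0.0564, 0.1099] twist [0.1, 0.1, 71.3] rows 10
```

>>> {"method": "carry_out", "body": {"deltas": [{"hand":0.06,"delta_pos":[0.03,-0.02,0.0],"twist":[0,0,57]},{"hand":0.06,"delta_pos":[0.085,-0.056,0.02],"twist":[0,0,57]},{"hand":0.06,"delta_pos":[0.085,-0.056,0.06],"twist":[0,0,57]},{"hand":0.06,"delta_pos":[0.085,-0.056,0.08],"twist":[0,0,57]},{"hand":0.06,"delta_pos":[0.085,-0.056,0.08],"twist":[0,0,57]},{"hand":0.06,"delta_pos":[0.085,-0.056,0.08],"twist":[0,0,57]},{"hand":0.06,"delta_pos":[0.085,-0.056,0.08],"twist":[0,0,57]},{"hand":0.06,"delta_pos":[0.085,-0.056,0.08],"twist":[0,0,57]}]}}

```text
t: 27.92
eef_pos: [0.4245, -0.1494, 0.3134]
eef_rot: [[0.861, 0.509, -0.001], [0.509, -0.861, 0.001], [-0.0, -0.002, -1.0]]
force: [0.7, -0.7, 0.2]
width: 0.0598
```

Run:
```python
from h import *
st();plan([.4235,-.1563,.22],16)
```

```text
t 27.92 grasp [ 0.4244 -0.1493  0.2484] yaw 30.59 tilt [-0.0012  0.0013] F [ 0.7 -0.7  0.2] w 0.0598
dpos [-0.0043, 0.0055, 0.0284] twist [-0.1, 0.0, 14.6] rows 3
```

>>> {"method": "carry_out", "body": {"deltas": [{"hand":0.06,"delta_pos":[-0.004,0.0055,0.01],"twist":[0,0,14.6]},{"hand":0.06,"delta_pos":[-0.004,0.0055,0.028],"twist":[0,0,14.6]},{"hand":0.06,"delta_pos":[-0.004,0.0055,0.028],"twist":[0,0,14.6]},{"hand":0.06,"delta_pos":[-0.004,0.0055,0.028],"twist":[0,0,14.6]},{"hand":0.06,"delta_pos":[-0.004,0.0055,0.028],"twist":[0,0,14.6]}]}}

```text
t: 28.33
eef_pos: [0.4238, -0.1565, 0.2866]
eef_rot: [[0.958, 0.285, -0.001], [0.285, -0.958, 0.001], [-0.0, -0.001, -1.0]]
force: [-0.7, 0.6, 0.3]
width: 0.0601
```

Run:
```python
from h import *
st();plan([.4235,-.1563,.146],16);snap('wrist','w25')
```

```text
t 28.33 grasp [ 0.4238 -0.1565  0.2216] yaw 16.57 tilt [-0.0006  0.0007] F [-0.7  0.6  0.3] w 0.0601
dpos [-0.0002, -0.0002, 0.0756] twist [-0.0, 0.0, 0.6] rows 2
```

View pics/w25.png

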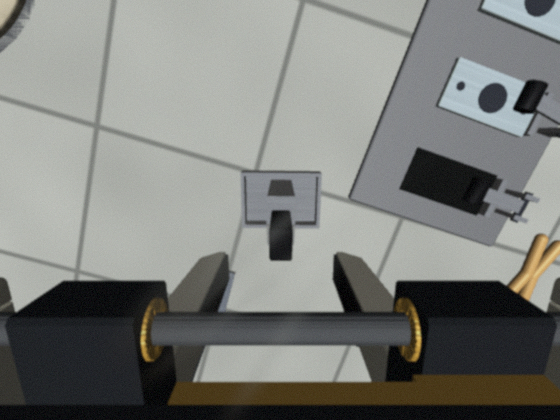

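>>> {"method": "carry_out", "body": {"deltas": [{"hand":0.06,"delta_pos":[0,0,0.03],"twist":[0,0,0.5]},{"hand":0.06,"delta_pos":[0,0,0.06],"twist":[0,0,0.5]},{"hand":0.06,"delta_pos":[0,0,0.076],"twist":[0,0,0.5]},{"hand":0.06,"delta_pos":[0,0,0.076],"twist":[0,0,0.5]},{"hand":0.005,"delta_pos":[0,0,0.076],"twist":[0,0,0.5]},{"hand":0.005,"delta_pos":[0,0,0.076],"twist":[0,0,0.5]},{"hand":0.005,"delta_pos":[0,0,0.076],"twist":[0,0,0.5]},{"hand":0.005,"delta_pos":[0,0,0.076],"twist":[0,0,0.5]}]}}

```text
t: 29.05
eef_pos: [0.4238, -0.1576, 0.2118]
eef_rot: [[0.963, 0.271, 0.002], [0.271, -0.963, -0.001], [0.002, 0.001, -1.0]]
force: [-0.4, 0.1, -0.7]
width: 0.0379
```

>>> {"method": "carry_out", "body": {"deltas": [{"hand":0.005,"delta_pos":[0,0,0],"twist":[0,0,0]},{"hand":0.005,"delta_pos":[0,0,0],"twist":[0,0,0]},{"hand":0.005,"delta_pos":[0,0,0],"twist":[0,0,0]},{"hand":0.005,"delta_pos":[0,0,0],"twist":[0,0,0]}]}}

```text
t: 29.38
eef_pos: [0.4233, -0.1574, 0.2108]
eef_rot: [[0.963, 0.271, 0.0], [0.271, -0.963, -0.0], [0.0, 0.0, -1.0]]
force: [1.1, -0.0, 0.2]
width: 0.0155
```

Run:
```python
from h import *
st();snap('wrist','w26')
```

```text
t 29.38 grasp [ 0.4233 -0.1575  0.1458] yaw 15.73 tilt [ 0.0004 -0.0002] F [ 1.1 -0.   0.2] w 0.0155
```

View pics/w26.png

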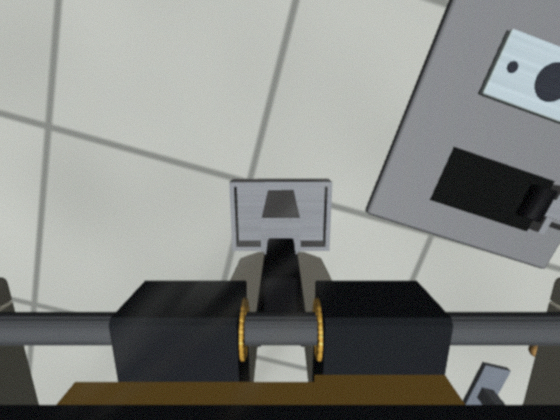

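>>> {"method": "carry_out", "body": {"deltas": [{"hand":0.005,"delta_pos":[0,0,-0.03],"twist":[0,0,0]},{"hand":0.005,"delta_pos":[0,0,-0.065],"twist":[0,0,0]},{"hand":0.005,"delta_pos":[0,0,-0.1],"twist":[0,0,0]},{"hand":0.005,"delta_pos":[0,0,-0.117],"twist":[0,0,0]},{"hand":0.005,"delta_pos":[0,0,-0.117],"twist":[0,0,0]},{"hand":0.005,"delta_pos":[0,0,-0.117],"twist":[0,0,0]}]}}

```text
t: 29.93
eef_pos: [0.423, -0.1576, 0.3278]
eef_rot: [[0.963, 0.27, 0.001], [0.27, -0.963, -0.001], [0.001, 0.001, -1.0]]
force: [-0.2, 0.0, -4.0]
width: 0.016
```

Run:
```python
from h import *
st();plan([.446,-.20,.2625],.75)
```

```text
t 29.93 grasp [ 0.4231 -0.1577  0.2628] yaw 15.69 tilt [ 0.001 -0.001] F [-0.2  0.  -4. ] w 0.016
dpos [0.0107, 0.047, 0.0004] twist [0.1, -0.0, 14.9] rows 3
```

>>> {"method": "carry_out", "body": {"deltas": [{"hand":0.005,"delta_pos":[0.0105,0.047,0],"twist":[0,0,14.9]},{"hand":0.005,"delta_pos":[0.0105,0.047,0],"twist":[0,0,14.9]},{"hand":0.005,"delta_pos":[0.0105,0.047,0],"twist":[0,0,14.9]},{"hand":0.005,"delta_pos":[0.0105,0.047,0],"twist":[0,0,14.9]},{"hand":0.005,"delta_pos":[0.0105,0.047,0],"twist":[0,0,14.9]},{"hand":0.005,"delta_pos":[0.0105,0.047,0],"twist":[0,0,14.9]}]}}

```text
t: 30.43
eef_pos: [0.4455, -0.1988, 0.3268]
eef_rot: [[1.0, 0.018, -0.002], [0.018, -1.0, 0.001], [-0.002, -0.001, -1.0]]
force: [0.6, -1.0, -2.9]
width: 0.0161
```

Run:
```python
from h import *
st();plan([.446,-.3002,.2625],.75);snap('wrist','w27');im=snap('side');crop(im,290,100,450,240,'s27',4.2)
```

```text
t 30.43 grasp [ 0.4454 -0.1988  0.2618] yaw 1.04 tilt [-0.0019  0.0008] F [ 0.6 -1.  -2.9] w 0.0161
dpos [-0.0013, 0.1014, -0.0008] twist [-0.0, 0.1, 0.3] rows 3
```

View pics/s27.png

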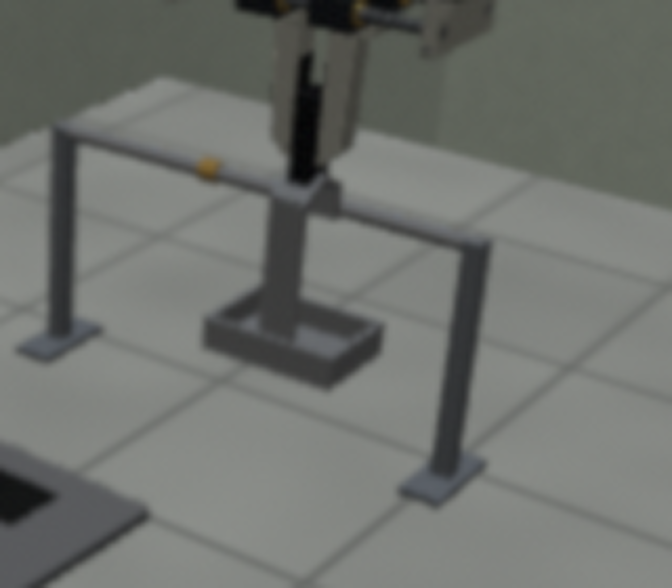

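View pics/w27.png

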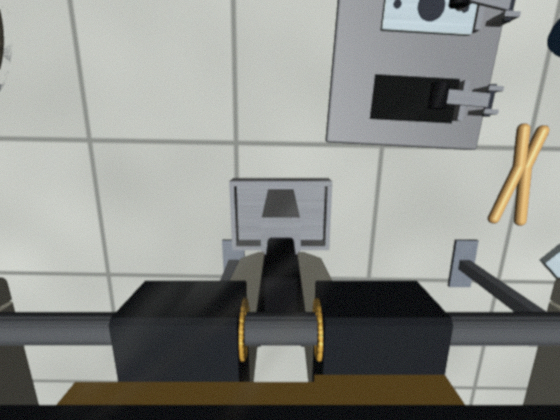

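>>> {"method": "carry_out", "body": {"deltas": [{"hand":0.005,"delta_pos":[-0.001,0.025,0],"twist":[0,0,0.3]},{"hand":0.005,"delta_pos":[-0.001,0.05,0],"twist":[0,0,0.3]},{"hand":0.005,"delta_pos":[-0.001,0.075,0],"twist":[0,0,0.3]},{"hand":0.005,"delta_pos":[-0.001,0.095,0],"twist":[0,0,0.3]},{"hand":0.005,"delta_pos":[-0.001,0.101,0],"twist":[0,0,0.3]},{"hand":0.005,"delta_pos":[-0.001,0.101,0],"twist":[0,0,0.3]},{"hand":0.005,"delta_pos":[-0.001,0.101,0],"twist":[0,0,0.3]}]}}

```text
t: 31.12
eef_pos: [0.4465, -0.2999, 0.3275]
eef_rot: [[1.0, 0.01, -0.0], [0.01, -1.0, 0.001], [-0.0, -0.001, -1.0]]
force: [-0.6, 1.3, -3.0]
width: 0.0159
```

Run:
```python
from h import *
st();plan([.446,-.3002,.2095],.75);im=snap('side');crop(im,290,100,450,240,'s28',4.2);t=snap('top');crop(t,360,100,500,300,'t28',3)
```

```text
t 31.12 grasp [ 0.4464 -0.2998  0.2625] yaw 0.57 tilt [-0.0003  0.0008] F [-0.6  1.3 -3. ] w 0.0159
dpos [-0.0004, 0.0004, 0.053] twist [-0.0, 0.0, -0.2] rows 2
```

View pics/s28.png

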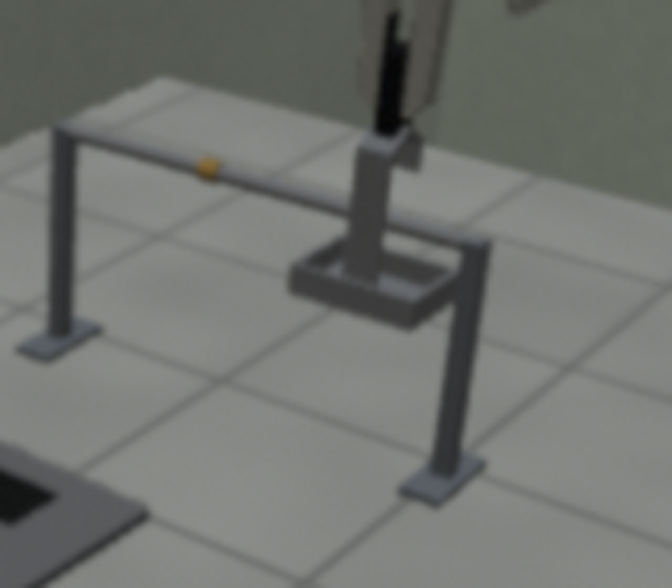

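View pics/t28.png

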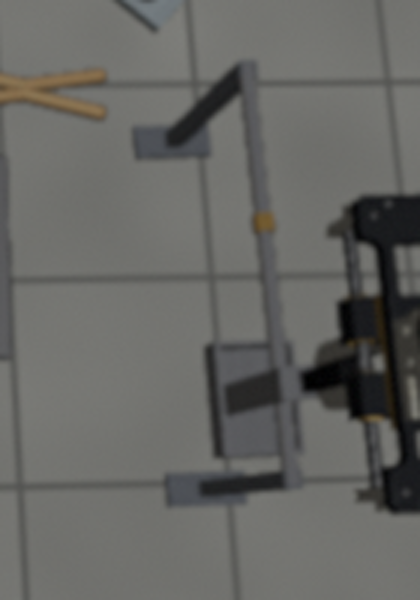

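>>> {"method": "carry_out", "body": {"deltas": [{"hand":0.005,"delta_pos":[0,0,0.02],"twist":[0,0,-0.2]},{"hand":0.005,"delta_pos":[0,0,0.038],"twist":[0,0,-0.2]},{"hand":0.005,"delta_pos":[0,0,0.046],"twist":[0,0,-0.2]},{"hand":0.005,"delta_pos":[0,0,0.049],"twist":[0,0,-0.2]},{"hand":0.005,"delta_pos":[0,0,0.05],"twist":[0,0,-0.2]},{"hand":0.005,"delta_pos":[0,0,0.05],"twist":[0,0,-0.2]}]}}

```text
t: 31.72
eef_pos: [0.447, -0.3004, 0.2781]
eef_rot: [[1.0, 0.014, 0.0], [0.014, -1.0, -0.0], [0.0, 0.0, -1.0]]
force: [-1.3, 0.5, -2.8]
width: 0.0158
```

Run:
```python
from h import *
st();im=snap('side');crop(im,290,100,450,240,'s29',4.2)
```

```text
t 31.72 grasp [ 0.447  -0.3004  0.2131] yaw 0.77 tilt [ 0.0003 -0.0001] F [-1.3  0.5 -2.8] w 0.0158
```

View pics/s29.png

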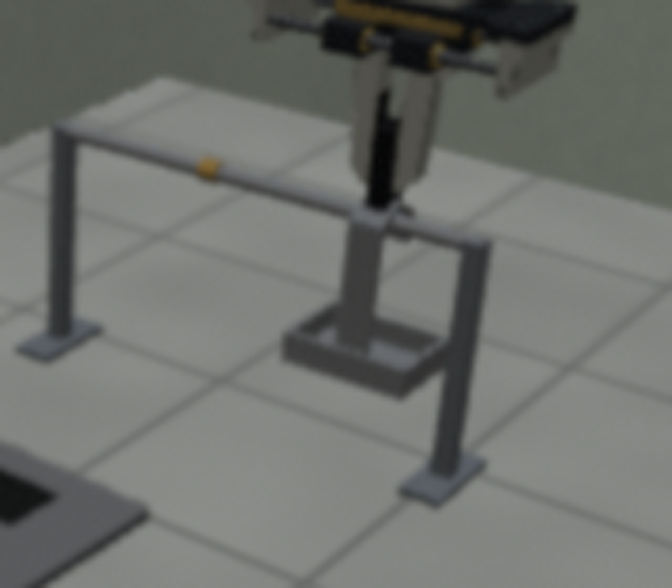

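Still hanging free by ~3 mm; lower gently to contact.

>>> {"method": "carry_out", "body": {"deltas": [{"hand":0.005,"delta_pos":[0,0,0.0015],"twist":[0,0,0]},{"hand":0.005,"delta_pos":[0,0,0.003],"twist":[0,0,0]},{"hand":0.005,"delta_pos":[0,0,0.004],"twist":[0,0,0]},{"hand":0.005,"delta_pos":[0,0,0.004],"twist":[0,0,0]},{"hand":0.005,"delta_pos":[0,0,0.004],"twist":[0,0,0]}]}}

```text
t: 32.18
eef_pos: [0.4468, -0.3009, 0.2749]
eef_rot: [[1.0, 0.013, 0.001], [0.013, -1.0, -0.001], [0.001, 0.001, -1.0]]
force: [-3.1, 0.9, 8.5]
width: 0.016
```

Run:
```python
from h import *
st()
```

```text
t 32.18 grasp [ 0.4469 -0.301   0.2099] yaw 0.72 tilt [ 0.001  -0.0012] F [-3.1  0.9  8.5] w 0.016
```

>>> {"method": "carry_out", "body": {"deltas": [{"hand":0.005,"delta_pos":[0,0,-0.001],"twist":[0,0,0]},{"hand":0.005,"delta_pos":[0.004,0,-0.001],"twist":[0,0,0]},{"hand":0.005,"delta_pos":[0.012,0,-0.001],"twist":[0,0,0]},{"hand":0.005,"delta_pos":[0.022,0,-0.001],"twist":[0,0,0]},{"hand":0.005,"delta_pos":[0.032,0,-0.001],"twist":[0,0,0]},{"hand":0.005,"delta_pos":[0.042,0,-0.001],"twist":[0,0,0]},{"hand":0.005,"delta_pos":[0.05,0,-0.001],"twist":[0,0,0]},{"hand":0.005,"delta_pos":[0.05,0,-0.001],"twist":[0,0,0]}]}}

```text
t: 32.85
eef_pos: [0.4984, -0.3003, 0.2749]
eef_rot: [[1.0, 0.013, 0.001], [0.013, -1.0, -0.0], [0.001, 0.0, -1.0]]
force: [0.8, -1.3, 2.2]
width: 0.0158
```

Run:
```python
from h import *
st();im=snap('side');crop(im,290,100,450,240,'s30',4.2);plan([.577,-.2993,.2097],.75)
```

```text
t 32.85 grasp [ 0.4985 -0.3003  0.2099] yaw 0.76 tilt [ 0.0011 -0.0005] F [ 0.8 -1.3  2.2] w 0.0158
dpos [0.0788, 0.0001, 0.0004] twist [0.0, -0.1, 0.0] rows 2
```

View pics/s30.png

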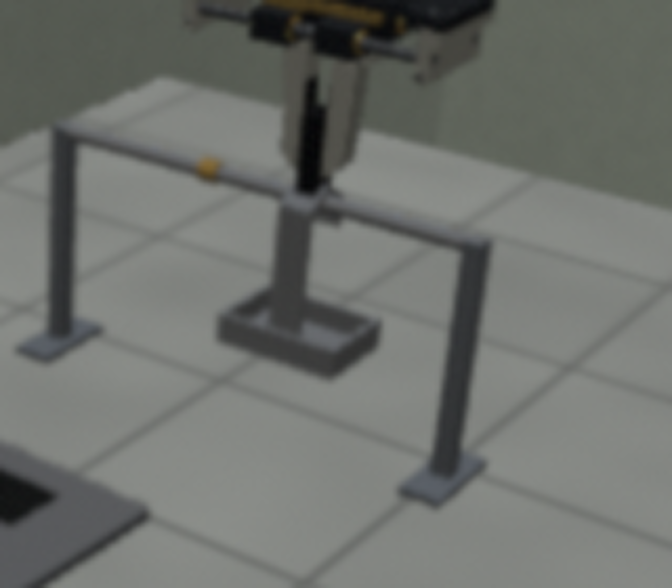

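>>> {"method": "carry_out", "body": {"deltas": [{"hand":0.005,"delta_pos":[0.01,0,0],"twist":[0,0,0]},{"hand":0.005,"delta_pos":[0.022,0,0],"twist":[0,0,0]},{"hand":0.005,"delta_pos":[0.034,0,0],"twist":[0,0,0]},{"hand":0.005,"delta_pos":[0.046,0,0],"twist":[0,0,0]},{"hand":0.005,"delta_pos":[0.058,0,0],"twist":[0,0,0]},{"hand":0.005,"delta_pos":[0.07,0,0],"twist":[0,0,0]},{"hand":0.005,"delta_pos":[0.078,0,0],"twist":[0,0,0]},{"hand":0.005,"delta_pos":[0.078,0,0],"twist":[0,0,0]}]}}

```text
t: 33.57
eef_pos: [0.576, -0.2992, 0.2749]
eef_rot: [[1.0, 0.013, 0.001], [0.013, -1.0, -0.0], [0.001, 0.0, -1.0]]
force: [1.5, -1.1, 2.5]
width: 0.0158
```

>>> {"method": "carry_out", "body": {"deltas": [{"hand":0.005,"delta_pos":[0,0,0],"twist":[0,0,0]},{"hand":0.005,"delta_pos":[0,0,0],"twist":[0,0,0]}]}}

```text
t: 33.73
eef_pos: [0.5754, -0.2991, 0.2749]
eef_rot: [[1.0, 0.013, 0.002], [0.013, -1.0, -0.0], [0.002, 0.0, -1.0]]
force: [2.9, -0.3, 0.8]
width: 0.0156
```

Run:
```python
from h import *
st();im=snap('side');crop(im,290,100,450,240,'s31',4.2);t=snap('top');crop(t,380,100,500,280,'t31',3.3)
```

```text
t 33.73 grasp [ 0.5756 -0.2991  0.2099] yaw 0.74 tilt [ 0.0022 -0.0002] F [ 2.9 -0.3  0.8] w 0.0156
```

View pics/s31.png

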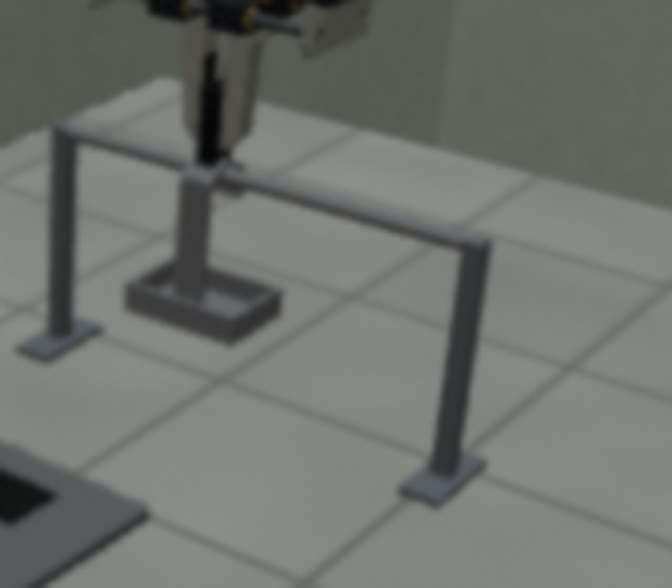

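View pics/t31.png

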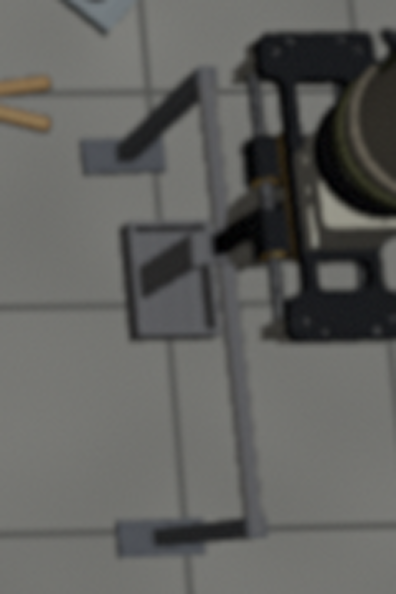

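>>> {"method": "carry_out", "body": {"deltas": [{"hand":0.02,"delta_pos":[0.001,0,0],"twist":[0,0,0]},{"hand":0.03,"delta_pos":[0.001,0,0],"twist":[0,0,0]},{"hand":0.05,"delta_pos":[0.001,0,0],"twist":[0,0,0]},{"hand":0.06,"delta_pos":[0.001,0,0],"twist":[0,0,0]},{"hand":0.06,"delta_pos":[0.001,0,-0.02],"twist":[0,0,0]},{"hand":0.06,"delta_pos":[0.001,0,-0.05],"twist":[0,0,0]},{"hand":0.06,"delta_pos":[0.001,0,-0.09],"twist":[0,0,0]},{"hand":0.06,"delta_pos":[0.001,0,-0.12],"twist":[0,0,0]}]}}

```text
t: 34.5
eef_pos: [0.5754, -0.299, 0.3969]
eef_rot: [[1.0, 0.013, 0.0], [0.013, -1.0, 0.0], [0.0, -0.0, -1.0]]
force: [1.4, -0.2, -0.9]
width: 0.0589
```

Run:
```python
from h import *
st();im=snap('side');crop(im,150,100,450,325,'s32');snap('wrist','w32');t=snap('top');crop(t,380,100,500,280,'t32',3.3)
```

```text
t 34.5 grasp [ 0.5755 -0.299   0.3319] yaw 0.74 tilt [0.0001 0.0001] F [ 1.4 -0.2 -0.9] w 0.0589
```

View pics/s32.png

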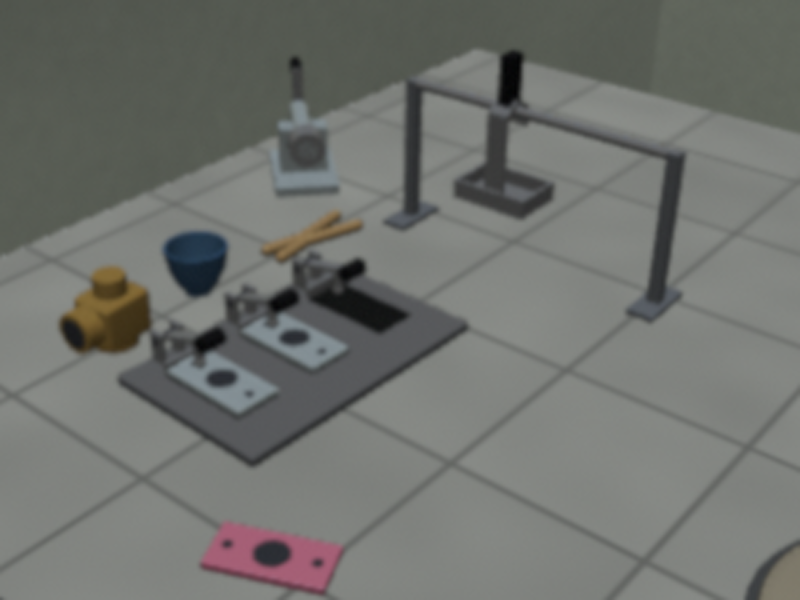

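View pics/w32.png

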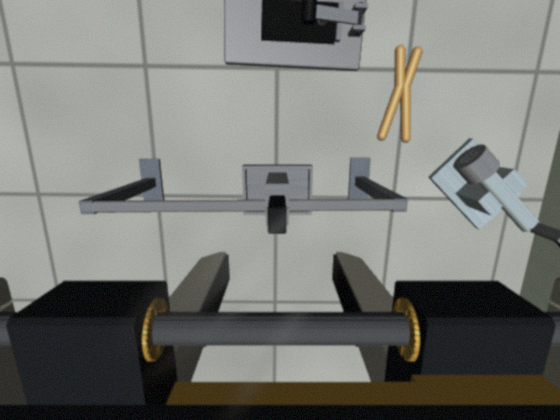

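Run:
```python
from h import *
im=cv2.imread('pics/w32.png');crop(im,215,150,335,240,'w32c')
print(np.round(unproj('wrist',[(277.5,206),(85,207),(405.5,205)],[.17,.174,.174])*1000,1))
snap('top','t33')
```

```text
[[ 573.7 -297.1  170. ]
 [ 381.2 -299.7  174. ]
 [ 701.9 -293.6  174. ]]
```

View pics/w32c.png

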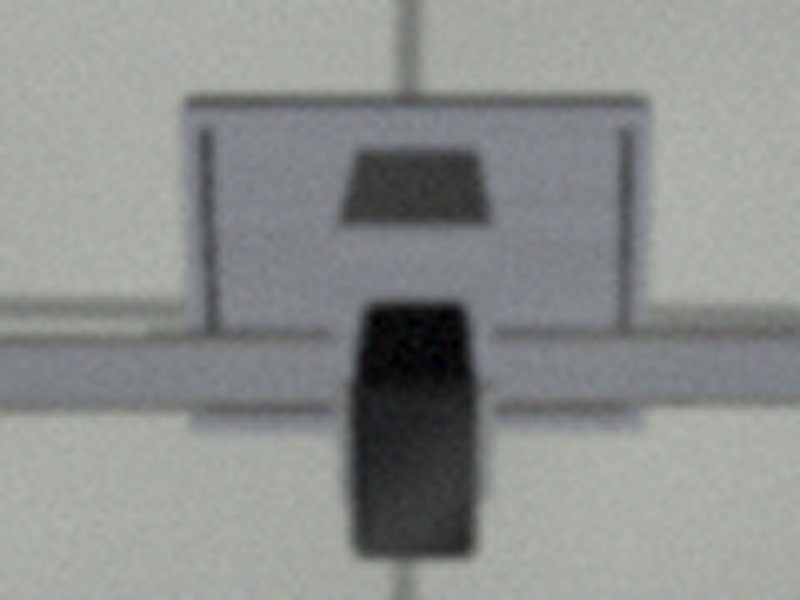

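View pics/t33.png

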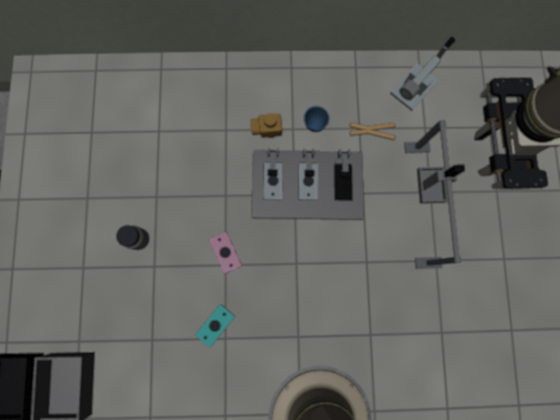

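Run:
```python
from h import *
a=cv2.imread('pics/top0.png');b=cv2.imread('pics/t33.png')
f=lambda im:cv2.resize(im[150:200,410:475],None,fx=6,fy=6,interpolation=cv2.INTER_CUBIC)
cv2.imwrite('pics/cmp.png',np.hstack([f(a),f(b)]))
hsv=cv2.cvtColor(a,cv2.COLOR_BGR2HSV)[150:200,410:475]
m=(hsv[:,:,1]>110)&(hsv[:,:,0]<30);p=np.argwhere(m)[:,::-1]+[410,150];print('band px',p.mean(0),len(p))
w=cv2.imread('pics/w32.png');hsv=cv2.cvtColor(w,cv2.COLOR_BGR2HSV)[190:225,240:320];print('brass left in w32',((hsv[:,:,1]>90)&(hsv[:,:,0]<30)).sum())
```

```text
band px [447.36 173.56] 25
brass left in w32 3
```

View pics/cmp.png

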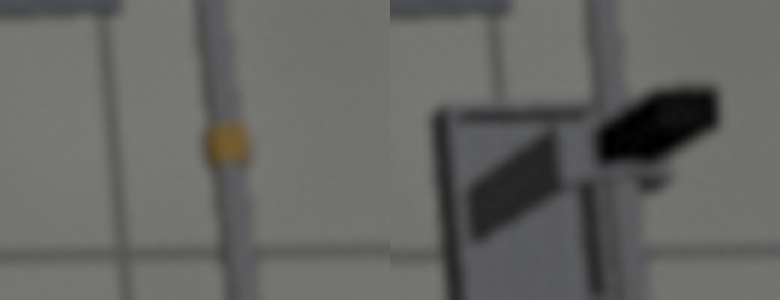

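Run:
```python
from h import *
im=snap('side');crop(im,190,180,330,285,'s34')
a=cv2.imread('pics/w32.png').astype(int);b=snap('wrist').astype(int);print('change in carrier area',np.abs(a-b)[150:240,230:330].mean())
st()
```

```text
change in carrier area 15.078
t 34.8 grasp [ 0.5747 -0.2991  0.3284] yaw 0.72 tilt [-0.0021  0.0006] F [-0.1 -0.8  0.5] w 0.0603
```

View pics/s34.png

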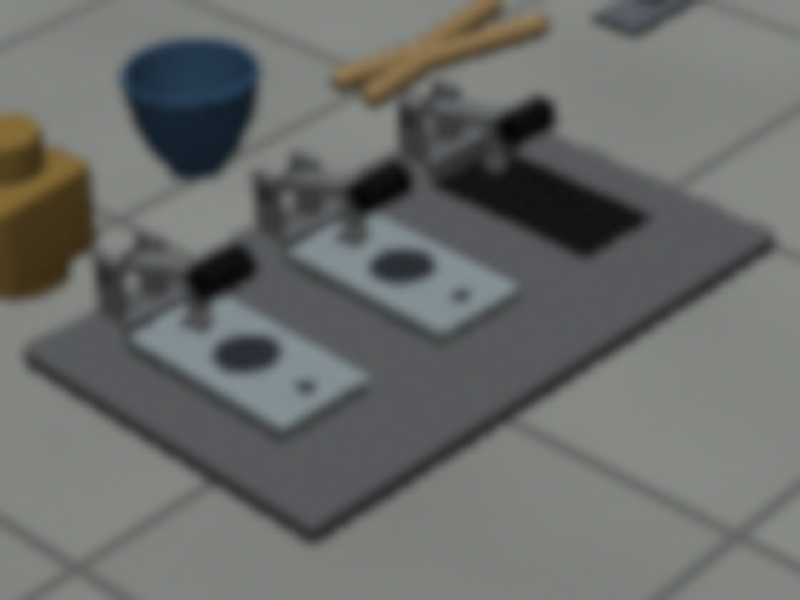

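Run:
```python
from h import *
a=snap('wrist').astype(int)
for _ in range(4): snap('side')
im=snap('wrist','w35');b=im.astype(int);print(np.abs(a-b)[150:240,230:330].mean());st();crop(im,215,150,335,240,'w35c')
```

```text
3.778925925925926
t 35.1 grasp [ 0.5754 -0.2991  0.3289] yaw 0.74 tilt [-0.0011  0.0006] F [-0.1  0.3 -0. ] w 0.0599
```

View pics/w35c.png

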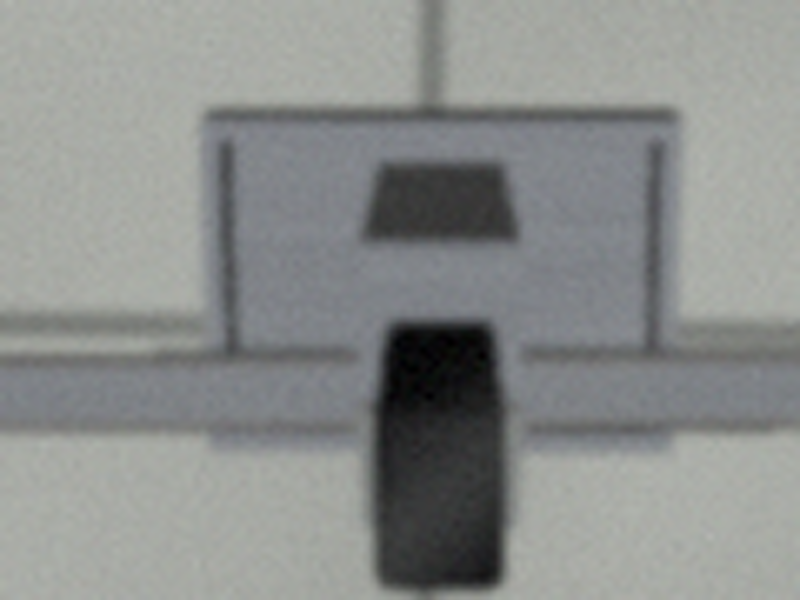

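```bash
python3 -c "
from bench import bot
print(bot.sign_off())"
```

```text
the job is handed in; nothing more can be done
None
```

The job is handed in at about 35 s on the robot's clock, and by my last pictures it was done as asked.

- **Plates:** only two aluminium plates were on the shelf. One is in the left seat and one in the middle seat, each pushed flat against its stop. The push force rose to about 23 N with no further movement. Both clips were lowered onto their plates, and the right clip was never lifted, so all three are down.
- **Carrier:** I hooked it on the near half of the rail, about 92 mm short of the middle. I slid it to the brass band in light contact, still hooked, and released it.
- **Last checks:** the side, top and wrist pictures show both plates straight in their seats and all three clips down. The carrier was hanging still over the band, and the gripper was clear of everything. The carburettor body, bowl, jar, clamp tool and the pink and turquoise look-alikes were not touched.
- **One disagreement:** my estimates of how far the hook sits short of the band's centre ran from about 1.5 to 5.5 mm. The 5.5 mm came from a wrist picture taken while the arm was still settling. After it settled the offset came out at about 1 to 2.5 mm. The hook roof covers the band, so I left it there.

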